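# Sort a mixed batch of sample containers into tray and box

### The arm

A 7-joint arm with a two-finger parallel gripper is mounted at the origin on a cart in front of the work surface, level with it; the furniture and walls round the work are solid. World frame = base frame: x ahead of the robot, y to its left, z up, the work surface at z = 0. Lengths are in m, angles in rad, forces in N, time in s.
With the tool pointing down it reaches from about 0.425 to 0.925 m from the base axis. Payload 6.8 kg.
Tool frame: the origin (TCP) lies between the finger pads; the fingertips stand 11 mm ahead of it and the grasp point (between the pads) lies 8 mm behind it; z points along the fingers, y is the line along which they close (so a half turn about z gives the same grasp; the last joint's range is limited). The gripper opens to 85 mm and grips with 20 to 120 N. Pads are 22 mm wide; open, the fingers measure 114 mm over their backs; the gripper's body (76 mm by 85 mm) begins 54 mm behind the grasp point. The pads swing forward as they close: fully open they stand 13 mm farther back than shut.
Start: joints at [-1.447, 0.477, 0.022, 1.555, -0.011, 1.109, -0.083], TCP at [0.155, 0.657, 0.242] pointing down, gripper open.
Joint ranges: [-2.96, 2.96], [-0.34, 2.1], [-1.41, 1.46], [0.24, 2.44], [-1.37, 4.51], [0.17, 1.92], [-2.96, 2.96]. Speed limits (rad/s): [2.39, 2.39, 3.14, 3.14, 3.14, 3.14, 3.14].

### API

Orientations are given as a rotation vector (axis times angle).
In Python, from bench import r gives the robot as it stands.
- The arm moves only by the tool send_rows, never from a script. Its argument "deltas" is a list of rows, each an object of numbers: "dx", "dy", "dz": the shift along the world's x, y, z in mm; "rx", "ry", "rz": the turn, a rotation vector about the world's x, y, z in degrees. A call has 1 to 5 rows; each row is the pose to reach, as a shift and turn from the pose commanded when the call began; what a row does not reach only later rows make up. A row lasts 1/12 s, in which the tool goes at most 41.7 mm and 7.16 degrees, less where a joint would pass 70% of its speed; a pose out of reach is approached as far as the arm can. A call with a gripper value outside its range is refused whole. "jaw" is the finger opening in mm, from 0 to 85.4, set as the call begins (left out, the last holds). The fingers move at their own pace and stop on an object; "newtons" is the grip in N (left out, the last holds). Time passes only in rows, so rows that repeat a pose let the fingers close. It gives the time, the measured TCP pose, the force, the opening and the grip force at its end, in the units of the state.
- r.get_obs(): the state, without advancing time (a new reading comes with each control period).
- r.grab_frame(name): name is "scene" or "top" or "wrist"; returns a dict with "frame" (420x560x3 uint8, blue, green, red), "z_map" (420x560 float32, m along the optical axis (not along the pixel's ray), 0 where there is no reading), "vertical_fov" (degrees; the focal length in pixels is half the picture's height over the tangent of half this angle, whatever the lens; pixels are square), "cx", "cy" (the principal point, pixels), "xyz" and "orientation" of the camera in the world. Camera axes: x right, y down, z forward; pixel columns grow to the right and rows downward; lengths in m; the calibration is good to about 2 mm. A picture is of the moment at which its call begins.
- r.hand_in(): hands the job in; it is judged then, once.
The state is a dict: "clock": time; "joints": joint angles; "qvel": joint speeds; "tau": joint torques, N m; "tcp_pos": TCP position; "orientation": TCP orientation; "contact_force": force on the tool from outside, world axes, zero at the start; "moment": the same for the moment, N m; "grip_width": finger opening in m; "gripper_force": force on a finger pad.
Only numpy, scipy, OpenCV 4.12 (cv2) and the standard library are available. Lean on these libraries where they do the work, as an engineer would, in place of code of your own. Each camera call takes 0.05 s, during which the arm holds its last target. There are 200 camera calls.

### The job

Swing the clear cover of the grey box right back, past upright, and sort the mixed batch into neat rows: every screw-cap vial upright in a cell of the white tray and every aluminium moisture dish lid-up in a pocket of the grey box, one to a place and flat on the floor. Once the whole batch is in place, shut the cover of the box fully; leave the tape roll and the wash bottle where they stand.

Things in the scene. Friction and masses are not known exactly. Their poses are not given: they have to be found in the camera images.
- vial_a: screw-cap sample vial, upright clear cylinder 32 mm in diameter and 72 mm tall with a blue cap of the same diameter (top 19 mm), 55 g; origin at the centre of its underside, z up. May be absent (None)
- vial_b: screw-cap sample vial, upright clear cylinder 32 mm in diameter and 72 mm tall with a blue cap of the same diameter (top 19 mm), 55 g; origin at the centre of its underside, z up. May be absent (None)
- vial_c: screw-cap sample vial, upright clear cylinder 32 mm in diameter and 72 mm tall with a blue cap of the same diameter (top 19 mm), 55 g; origin at the centre of its underside, z up. May be absent (None)
- vial_d: screw-cap sample vial, upright clear cylinder 32 mm in diameter and 72 mm tall with a blue cap of the same diameter (top 19 mm), 55 g; origin at the centre of its underside, z up. May be absent (None)
- dish_a: low round aluminium moisture dish with its lid fixed on, 56 mm in diameter below and 60 mm across the lid rim (21 to 30 mm above its base), 34 mm tall with the small knob on top, 30 g; origin at the centre of its underside, z up. May be absent (None)
- dish_b: low round aluminium moisture dish with its lid fixed on, 56 mm in diameter below and 60 mm across the lid rim (21 to 30 mm above its base), 34 mm tall with the small knob on top, 30 g; origin at the centre of its underside, z up. May be absent (None)
- dish_c: low round aluminium moisture dish with its lid fixed on, 56 mm in diameter below and 60 mm across the lid rim (21 to 30 mm above its base), 34 mm tall with the small knob on top, 30 g; origin at the centre of its underside, z up. May be absent (None)
- vial_tray: white low tray fixed to the worktop, 58 x 220 x 18 mm (x, y, z), floor 4 mm thick, walls 4 mm thick and 18 mm high, cut by ribs of the same height into four square cells 50 mm wide in one row along its y axis; origin at the centre of its underside. Its x axis points roughly away from the robot
- dish_box: grey open box fixed to the worktop, 150 x 244 x 48 mm (x, y, z), walls and floor 4 mm thick; on its floor ribs 8 mm high mark three square pockets 76 mm wide in one row along its y axis, with 31 mm of free floor between that row and the front and back walls; origin at the centre of its underside. Its x axis points roughly away from the robot, towards the hinge of its cover
- cell_1 (a point): centre of the floor of cell 1 of the vial tray (cells 54 mm apart, cell 1 at the tray's -y end)
- cell_2 (a point): centre of the floor of cell 2 of the vial tray (cells 54 mm apart, cell 1 at the tray's -y end)
- cell_3 (a point): centre of the floor of cell 3 of the vial tray (cells 54 mm apart, cell 1 at the tray's -y end)
- cell_4 (a point): centre of the floor of cell 4 of the vial tray (cells 54 mm apart, cell 1 at the tray's -y end)
- pocket_1 (a point): centre of the floor of pocket 1 of the dish box (pockets 80 mm apart, pocket 1 at the box's -y end)
- pocket_2 (a point): centre of the floor of pocket 2 of the dish box (pockets 80 mm apart, pocket 1 at the box's -y end)
- pocket_3 (a point): centre of the floor of pocket 3 of the dish box (pockets 80 mm apart, pocket 1 at the box's -y end)
- cover (a joint): angle of the dish box's clear cover with grey frame (panel 160 x 244 mm, 6 mm thick, 120 g), hinged along the top of the box's far (+x) wall: 0 = shut flat on the rim, 1.57 = upright, stop at 1.85 leaning away from the robot. Stiff hinge (about 0.13 N m): it stays where it is left, and a light push of 1 to 3 N swings it. Starts half open, over the pockets
- cover_hinge (a point): middle of the cover's hinge line, 75 mm along the box's +x from its centre and 48 mm above its underside; the line runs along the box's y axis
- cover_edge (a point): middle of the cover's free edge, 160 mm from the hinge line; when shut it overhangs the near wall by 10 mm
- tape_roll: bystander: brown roll of tape, 96 mm across, 48 mm high, standing behind the work; origin at the centre of its underside
- wash_bottle: bystander: white wash bottle with bent spout, 67 x 80 mm, 192 mm tall, standing behind the work; origin at the centre of its underside
Things that resemble listed ones, but are neither listed nor needed, are in the scene too. Leave any orange or yellow look-alike of the vial_d alone. What is shaped like the dish_c but yellow is not meant.

How it is judged:
On the way, in this order (a step that is already met when the one before it is completed fails the run):
1. the cover is swung back past upright (value of joint cover above 1.57 rad), for 0.2 s.
2. every vial stands in a cell and every dish in a pocket, with the cover still open ((horizontal distance between vial_a and cell_1 below 0.018 m or horizontal distance between vial_a and cell_2 below 0.018 m or horizontal distance between vial_a and cell_3 below 0.018 m or horizontal distance between vial_a and cell_4 below 0.018 m) and z of each of vial_a, vial_b, vial_c, vial_d in the frame of vial_tray below 0.009 m and angle between each of vial_a, vial_b, vial_c, vial_d, dish_a, dish_b, dish_c's own z axis and vertical below 0.08 rad and linear speed of each of vial_a, vial_b, vial_c, vial_d, dish_a, dish_b, dish_c below 0.02 m/s and (horizontal distance between vial_b and cell_1 below 0.018 m or horizontal distance between vial_b and cell_2 below 0.018 m or horizontal distance between vial_b and cell_3 below 0.018 m or horizontal distance between vial_b and cell_4 below 0.018 m) and (horizontal distance between vial_c and cell_1 below 0.018 m or horizontal distance between vial_c and cell_2 below 0.018 m or horizontal distance between vial_c and cell_3 below 0.018 m or horizontal distance between vial_c and cell_4 below 0.018 m) and (horizontal distance between vial_d and cell_1 below 0.018 m or horizontal distance between vial_d and cell_2 below 0.018 m or horizontal distance between vial_d and cell_3 below 0.018 m or horizontal distance between vial_d and cell_4 below 0.018 m) and (horizontal distance between dish_a and pocket_1 below 0.018 m or horizontal distance between dish_a and pocket_2 below 0.018 m or horizontal distance between dish_a and pocket_3 below 0.018 m) and z of each of dish_a, dish_b, dish_c in the frame of dish_box below 0.009 m and (horizontal distance between dish_b and pocket_1 below 0.018 m or horizontal distance between dish_b and pocket_2 below 0.018 m or horizontal distance between dish_b and pocket_3 below 0.018 m) and (horizontal distance between dish_c and pocket_1 below 0.018 m or horizontal distance between dish_c and pocket_2 below 0.018 m or horizontal distance between dish_c and pocket_3 below 0.018 m) and value of joint cover above 1.2 rad), for 0.3 s.
At the end, for the whole second after the job is handed in: Every vial is in a cell of the tray and every dish in a pocket of the box: within 18 mm of its middle, base less than 9 mm above the underside of tray or box (floor at 4 mm), upright within 0.08 rad, at rest; the cover is shut (below 0.06 rad) ((horizontal distance between vial_a and cell_1 below 0.018 m or horizontal distance between vial_a and cell_2 below 0.018 m or horizontal distance between vial_a and cell_3 below 0.018 m or horizontal distance between vial_a and cell_4 below 0.018 m) and z of each of vial_a, vial_b, vial_c, vial_d in the frame of vial_tray below 0.009 m and angle between each of vial_a, vial_b, vial_c, vial_d, dish_a, dish_b, dish_c's own z axis and vertical below 0.08 rad and linear speed of each of vial_a, vial_b, vial_c, vial_d, dish_a, dish_b, dish_c below 0.02 m/s and (horizontal distance between vial_b and cell_1 below 0.018 m or horizontal distance between vial_b and cell_2 below 0.018 m or horizontal distance between vial_b and cell_3 below 0.018 m or horizontal distance between vial_b and cell_4 below 0.018 m) and (horizontal distance between vial_c and cell_1 below 0.018 m or horizontal distance between vial_c and cell_2 below 0.018 m or horizontal distance between vial_c and cell_3 below 0.018 m or horizontal distance between vial_c and cell_4 below 0.018 m) and (horizontal distance between vial_d and cell_1 below 0.018 m or horizontal distance between vial_d and cell_2 below 0.018 m or horizontal distance between vial_d and cell_3 below 0.018 m or horizontal distance between vial_d and cell_4 below 0.018 m) and (horizontal distance between dish_a and pocket_1 below 0.018 m or horizontal distance between dish_a and pocket_2 below 0.018 m or horizontal distance between dish_a and pocket_3 below 0.018 m) and z of each of dish_a, dish_b, dish_c in the frame of dish_box below 0.009 m and (horizontal distance between dish_b and pocket_1 below 0.018 m or horizontal distance between dish_b and pocket_2 below 0.018 m or horizontal distance between dish_b and pocket_3 below 0.018 m) and (horizontal distance between dish_c and pocket_1 below 0.018 m or horizontal distance between dish_c and pocket_2 below 0.018 m or horizontal distance between dish_c and pocket_3 below 0.018 m) and value of joint cover below 0.06 rad); the robot touches nothing.
It fails at once if the tape roll is pushed more than 30 mm from its place (distance of tape_roll from where it was at the start of the episode above 0.03 m).
It fails at once if the wash bottle is pushed more than 30 mm from its place (distance of wash_bottle from where it was at the start of the episode above 0.03 m).
Of vial_a, vial_b, vial_c, vial_d, dish_a, dish_b, dish_c only 4 to 7 are there at a start; the rules pass over those that are not, and their reading is None.
At some moment in a run one of dish_a, dish_b, dish_c may be knocked a few centimetres aside while the robot is not near it.
It also fails if it takes over 210 s, if anything falls off the work surface, if the arm or the gripper's body presses on something with over 40 N, if the wrist force passes 120 N, or if a joint passes its speed limit or range.

## Working session

There is one attempt and no reset: what is moved stays moved. The work goes in short steps, Python scripts to look and compute and a tool call to move; the robot and the scene stay as the last step left them, time stands still between calls to the robot, and variables do not carry over. Pictures are saved under pics/ and viewed, at most 14 in all, crops included, and the job is handed in when it is done.

Besides the shell and the picture viewer there is one more tool, called after "Call:" by a JSON object that holds its "api" and its "payload", one argument or row to a line. send_rows: Moves the arm, as the interface text tells. Its arguments: {"type":"object","properties":{"deltas":{"type":"array","items":{"type":"object","properties":{"dx":{"type":"number"},"dy":{"type":"number"},"dz":{"type":"number"},"rx":{"type":"number"},"ry":{"type":"number"},"rz":{"type":"number"}}}},"jaw":{"type":"number"},"newtons":{"type":"number"}},"required":["deltas"]}

```bash
mkdir -p pics; ls
cat > h.py <<'E'
from bench import r
import numpy as np, cv2
from scipy.spatial.transform import Rotation as R
def cam(n):
    f=r.grab_frame(n); f['n']=n
    f['R']=R.from_rotvec(f['orientation']).as_matrix(); f['t']=np.array(f['xyz'])
    f['f']=f['frame'].shape[0]/2/np.tan(np.radians(f['vertical_fov'])/2); return f
def ray(f,u,v,z):
    d=f['R']@np.array([(u-f['cx'])/f['f'],(v-f['cy'])/f['f'],1]); return f['t']+d*(z-f['t'][2])/d[2]
def cloud(f):
    h,w=f['z_map'].shape; u,v=np.meshgrid(np.arange(w),np.arange(h)); z=f['z_map']
    p=np.stack([(u-f['cx'])/f['f']*z,(v-f['cy'])/f['f']*z,z],-1)@f['R'].T+f['t']; p[z==0]=np.nan; return p
def proj(f,p):
    q=(np.asarray(p)-f['t'])@f['R']; return q[...,:2]/q[...,2:]*f['f']+[f['cx'],f['cy']]
E
python3 - <<'E'
from h import *
print(r.get_obs())
for n in('scene','top'):
    f=cam(n); cv2.imwrite(f'pics/{n}0.png',f['frame']); print(n,f['f'],f['cx'],f['cy'],f['t'],f['R'].round(3).tolist(), (f['z_map']==0).mean())
E
```

```text
pics
{'clock': 0.0, 'joints': array([-1.44712345,  0.47779169,  0.02237247,  1.55642382, -0.01149294,
        1.10928996, -0.08309371]), 'qvel': array([-0.00010868,  0.00051035,  0.0008051 ,  0.00282381, -0.00032615,
        0.00158181,  0.00039907]), 'tau': array([ 7.16026370e-04, -5.96442103e+01,  1.60884205e+00, -2.81196731e+01,
        1.24834399e-02,  9.22757172e-03,  1.16523410e-05]), 'tcp_pos': array([0.15495566, 0.65640426, 0.24134364]), 'orientation': array([-3.63243853e-01, -3.12046723e+00,  2.80132996e-03]), 'contact_force': array([ 0.1149512 , -0.25736504,  0.36458664]), 'moment': array([-0.02721574, -0.05086405,  0.04602375]), 'gripper_force': 0.0, 'grip_width': 0.08567889656878416}
scene 409.58497992029294 282.795491211607 209.1728749288287 [ 0.08497576 -0.66284597  0.8159051 ] [[0.773, -0.441, 0.455], [-0.634, -0.518, 0.575], [-0.018, -0.733, -0.68]] 0.005454931972789115
top 388.0499773579193 282.34801704546663 209.76161603532182 [ 0.51681323 -0.05985752  1.23221734] [[-0.009, -0.997, 0.072], [-1.0, 0.009, 0.0], [-0.001, -0.072, -0.997]] 0.0040943877551020405
```

View pics/scene0.png

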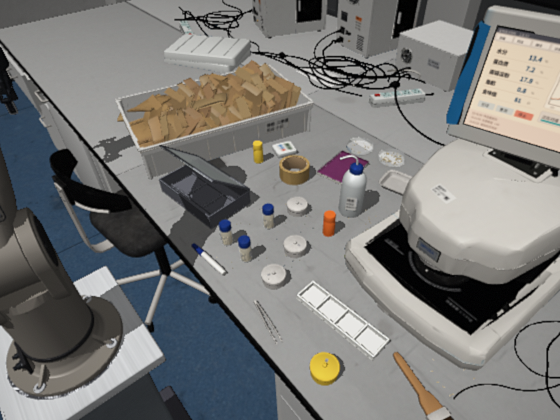

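View pics/top0.png

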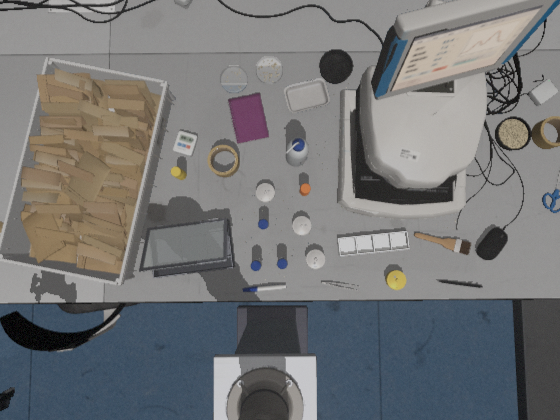

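The top view shows three vials with blue caps at (264,224), (256,266) and (282,264). There are three dishes at (265,192), (302,225) and (315,259). The tray is at (373,242), the box with its half-open cover at (190,248), the tape roll at (224,159) and the wash bottle at (297,150).

```bash
cat >> h.py <<'E'
def blobs(f,m,z,lo=20,hi=3000):
    n,l,s,c=cv2.connectedComponentsWithStats(m.astype(np.uint8)); o=[]
    for i in range(1,n):
        if lo<s[i,4]<hi: o.append((c[i].round(1).tolist(),int(s[i,4]),ray(f,*c[i],z).round(4).tolist()))
    return o
def blue(f):
    h=cv2.cvtColor(f['frame'],cv2.COLOR_BGR2HSV); return (h[...,0]>105)&(h[...,0]<130)&(h[...,1]>150)&(h[...,2]>60)
E
python3 - <<'E'
from h import *
for n in('top','scene'):
    f=cam(n); P=cloud(f); g=f['frame'].astype(int)
    ws=(P[...,0]>.38)&(P[...,0]<.9)&(P[...,1]>-.5)&(P[...,1]<.45)
    print(n,'caps'); [print(b) for b in blobs(f,blue(f)&ws&(P[...,2]>.03),.072,8)]
    print('dishes'); 
    m=ws&(P[...,2]>.018)&(P[...,2]<.045)&(g.min(-1)>110)
    [print(b, np.nanmedian(P[int(b[0][1]),int(b[0][0]),2]).round(3)) for b in blobs(f,m,.030,80,900)]
    m=ws&(P[...,2]>.004)&(P[...,2]<.03)&(P[...,1]<-.13)&(g.min(-1)>140)
    print('tray')
    for b in blobs(f,m,.018,150): print(b)
    if n=='top':
        k=ws&(P[...,1]<-.13)&(P[...,1]>-.42)&(P[...,0]<.6)&(g.min(-1)>170)
        pts=np.argwhere(cv2.morphologyEx(k.astype(np.uint8),cv2.MORPH_OPEN,np.ones((2,2))))[:,::-1].astype(np.float32)
        lab=cv2.connectedComponents(k.astype(np.uint8))[1]; L=np.bincount(lab[k]).argmax()
        bx=cv2.minAreaRect(np.argwhere(lab==L)[:,::-1].astype(np.float32)); print(bx,[ray(f,*c,.018).round(4) for c in cv2.boxPoints(bx)])
        bxp=(P[...,1]>.05)&(P[...,1]<.38)&(P[...,0]>.38)&(P[...,0]<.65)
        for lo,hi in((.03,.055),(.06,.09),(.09,.12),(.12,.2)):
            m=bxp&(P[...,2]>lo)&(P[...,2]<hi); q=P[m]; print(lo,m.sum(),q.min(0).round(3) if m.any() else '',q.max(0).round(3) if m.any() else '')
        print('table edge',[P[v,240].round(3).tolist() for v in (285,293,297,300,304)])
        cv2.imwrite('pics/box.png',cv2.resize(f['frame'][200:300,110:260],None,fx=5,fy=5,interpolation=cv2.INTER_CUBIC))
E
```

```text
top caps
dishes
([184.9, 142.3], 209, [0.8188, 0.2454, 0.03]) 0.015
([265.0, 192.0], 291, [0.6594, -0.0057, 0.03]) 0.034
([301.5, 225.0], 288, [0.5557, -0.1182, 0.03]) 0.033
([315.2, 258.5], 295, [0.4522, -0.1592, 0.03]) 0.036
tray
([373.0, 242.4], 655, [0.4998, -0.341, 0.018])
([315.4, 259.1], 182, [0.4499, -0.1607, 0.018])
((354.98516845703125, 244.8514862060547), (18.010173797607422, 33.2342414855957), 84.2894058227539) [array([ 0.516 , -0.2309,  0.018 ]), array([ 0.5254, -0.3343,  0.018 ]), array([ 0.4697, -0.3385,  0.018 ]), array([ 0.4603, -0.2354,  0.018 ])]
0.03 420 [0.401 0.092 0.03 ] [0.649 0.379 0.055]
0.06 1023 [0.508 0.107 0.06 ] [0.65 0.38 0.09]
0.09 1265 [0.471 0.103 0.09 ] [0.65 0.38 0.12]
0.12 1444 [0.429 0.097 0.12 ] [0.649 0.38  0.162]
table edge [[0.37, 0.076, -0.002], [0.345, 0.076, -0.002], [0.332, 0.076, -0.002], [0.324, 0.076, 0.0], [0.169, 0.169, -0.849]]
scene caps
([356.0, 168.4], 106, [0.8614, -0.0378, 0.072])
([267.4, 208.8], 94, [0.552, -0.0066, 0.072])
([224.0, 225.0], 103, [0.4294, 0.0173, 0.072])
([243.6, 241.3], 114, [0.435, -0.0617, 0.072])
dishes
([283.6, 147.2], 148, [0.8071, 0.2368, 0.03]) 0.023
([296.3, 204.3], 254, [0.6529, -0.0081, 0.03]) 0.029
([346.0, 208.4], 106, [0.748, -0.1118, 0.03]) 0.036
([294.2, 244.2], 343, [0.5488, -0.1208, 0.03]) 0.031
([272.8, 274.5], 417, [0.4457, -0.1621, 0.03]) 0.031
([360.6, 329.6], 208, [0.4976, -0.3988, 0.03]) 0.009
tray
([342.6, 320.0], 2148, [0.4911, -0.3531, 0.018])
```

View pics/box.png

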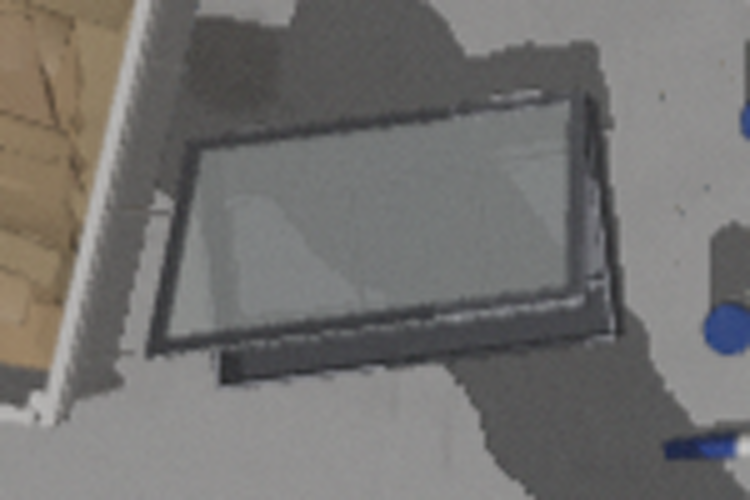

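The crop shows the near rim of the box running from (220,382) to (618,333), a yaw of about +7°. The free edge of the cover runs from (150,355) to (590,290), and the hinge from (190,150) to (580,95).

Run:
```python
from h import *
f=cam('top'); P=cloud(f); g=f['frame'].astype(int)
c=lambda u,v:(u/5+110-.4,v/5+200-.4)
a,b=ray(f,*c(220,382),.048),ray(f,*c(618,333),.048); print('near rim',a,b,np.linalg.norm(a-b))
d=b-a; yaw=np.arctan2(d[0],-d[1]); print('yaw',np.degrees(yaw))
for p in((190,150),(580,95)): print('hinge',ray(f,*c(*p),.05))
for p in((150,355),(590,290)):
    u,v=c(*p); print('edge',[P[int(v)+k,int(u)+j].round(3).tolist() for k in(-2,-1,0) for j in (0,2)])
for p in ((380,200),(300,250),(450,150),(520,250),(300,310),(400,110)): u,v=c(*p); print(P[int(v),int(u)].round(3))
print('caps'); hs=cv2.cvtColor(f['frame'],cv2.COLOR_BGR2HSV)
for p in((264,224),(256,266),(282,264)): print(f['frame'][p[1],p[0]],P[p[1],p[0]].round(3))
m=(hs[...,0]>100)&(hs[...,0]<130)&(hs[...,1]>120)&(P[...,0]>.35)&(P[...,0]<.95); [print(x) for x in blobs(f,m,.072,10,150)]
m=(P[...,2]>.004)&(P[...,2]<.03)&(P[...,1]<-.2)&(P[...,1]>-.47)&(P[...,0]>.43)&(P[...,0]<.57)&(g.min(-1)>90)
l=cv2.connectedComponents(m.astype(np.uint8))[1]; L=np.bincount(l[m]).argmax()
bx=cv2.minAreaRect(np.argwhere(l==L)[:,::-1].astype(np.float32)); print('tray',bx,ray(f,*bx[0],.018),[ray(f,*q,.018).round(4).tolist() for q in cv2.boxPoints(bx)])
s=cam('scene'); cv2.imwrite('pics/s1.png',cv2.resize(s['frame'][140:390,150:400],None,fx=2.4,fy=2.4,interpolation=cv2.INTER_CUBIC))
```

```text
near rim [0.40482395 0.33156843 0.048     ] [0.43216346 0.09089602 0.048     ] 0.2422202727092326
yaw 6.480811412037658
hinge [0.54509296 0.35131059 0.05      ]
hinge [0.57655266 0.1138919  0.05      ]
edge [[0.437, 0.339, 0.149], [0.437, 0.332, 0.154], [0.434, 0.336, 0.156], [0.434, 0.332, 0.153], [0.432, 0.337, 0.155], [0.432, 0.33, 0.157]]
edge [[0.464, 0.116, 0.002], [0.464, 0.109, 0.008], [0.461, 0.115, 0.011], [0.461, 0.109, 0.011], [0.458, 0.116, 0.007], [0.458, 0.109, 0.008]]
[0.516 0.226 0.094]
[0.487 0.267 0.114]
[0.545 0.19  0.073]
[0.487 0.139 0.124]
[0.455 0.258 0.141]
[0.572 0.237 0.002]
caps
[124  74  58] [ 0.558 -0.004  0.072]
[127  75  58] [0.434 0.02  0.074]
[127  76  58] [ 0.439 -0.057  0.068]
([299.1, 145.4], 63, [0.7957, -0.112, 0.072])
([551.6, 200.2], 146, [0.6224, -0.8677, 0.072])
([262.8, 223.8], 68, [0.5589, -0.0005, 0.072])
([281.8, 263.3], 66, [0.4411, -0.0563, 0.072])
([255.4, 265.4], 73, [0.4356, 0.0221, 0.072])
([250.2, 289.1], 32, [0.3662, 0.0377, 0.072])
tray ((372.9358825683594, 243.21353149414062), (19.34503936767578, 72.81829833984375), 84.0938491821289) [ 0.49738412 -0.34085264  0.018     ] [[0.5166, -0.2252, 0.018], [0.538, -0.4519, 0.018], [0.4782, -0.4562, 0.018], [0.4569, -0.2303, 0.018]]
```

View pics/s1.png

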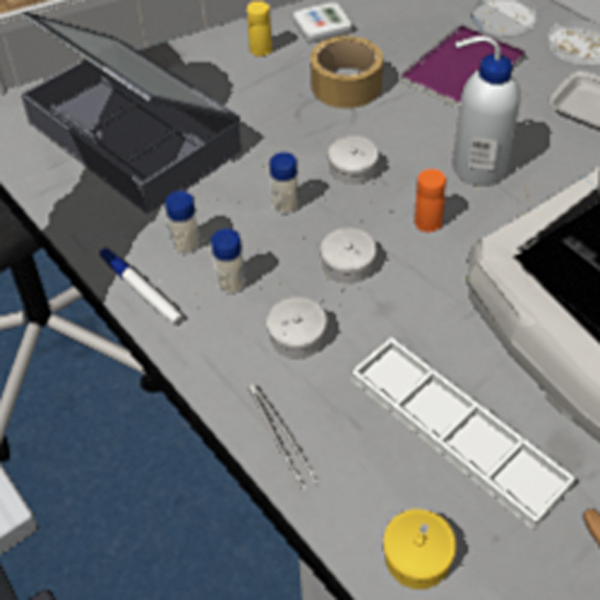

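Cover angle is about 0.71 rad, with its edge near (0.447, 0.215, 0.152). I'll open it by pushing the edge toward +x with closed fingers.

Call:
{"api": "send_rows", "payload": {
  "deltas": [
    {"dx": 20, "dy": -36, "rz": 5},
    {"dx": 40, "dy": -72, "rz": 10},
    {"dx": 60, "dy": -108, "rz": 15},
    {"dx": 80, "dy": -144, "rz": 20},
    {"dx": 100, "dy": -180, "rz": 20}
  ],
  "jaw": 0
}}

```text
$.deltas[0]: bad value
```

Call:
{"api": "send_rows", "payload": {
  "deltas": [
    {"dx": 20, "dy": -36},
    {"dx": 40, "dy": -72},
    {"dx": 60, "dy": -108},
    {"dx": 80, "dy": -144},
    {"dx": 100, "dy": -180}
  ]
}}

```text
$.deltas[0]: bad value
```

Call:
{"api": "send_rows", "payload": {
  "deltas": [
    {"dx": 15, "dy": -30},
    {"dx": 35, "dy": -60},
    {"dx": 50, "dy": -86},
    {"dx": 50, "dy": -86},
    {"dx": 50, "dy": -86}
  ]
}}

```text
$.deltas[0]: bad value
```

Call:
{"api": "send_rows", "payload": {
  "deltas": [
    {"dx": 20, "dy": -36, "dz": 0, "rx": 0, "ry": 0, "rz": 5},
    {"dx": 40, "dy": -72, "dz": 0, "rx": 0, "ry": 0, "rz": 10},
    {"dx": 60, "dy": -108, "dz": 0, "rx": 0, "ry": 0, "rz": 15},
    {"dx": 80, "dy": -144, "dz": 0, "rx": 0, "ry": 0, "rz": 20},
    {"dx": 100, "dy": -180, "dz": 0, "rx": 0, "ry": 0, "rz": 20}
  ],
  "jaw": 0
}}

```text
clock: 0.72
tcp_pos: [0.2558, 0.4751, 0.2423]
orientation: [-0.191, 3.136, 0.0]
contact_force: [1.4, 0.1, 0.2]
grip_width: 0.0258
gripper_force: 0.0
```

Call:
{"api": "send_rows", "payload": {
  "deltas": [
    {"dx": 20, "dy": -36, "dz": 0, "rx": 0, "ry": 0, "rz": 0},
    {"dx": 40, "dy": -72, "dz": 0, "rx": 0, "ry": 0, "rz": 0},
    {"dx": 60, "dy": -108, "dz": 0, "rx": 0, "ry": 0, "rz": 0},
    {"dx": 80, "dy": -144, "dz": 0, "rx": 0, "ry": 0, "rz": 0},
    {"dx": 100, "dy": -180, "dz": 0, "rx": 0, "ry": 0, "rz": 0}
  ]
}}

```text
clock: 1.13
tcp_pos: [0.3557, 0.2951, 0.2426]
orientation: [-0.184, 3.136, 0.001]
contact_force: [0.8, 0.1, 0.5]
grip_width: 0.0
gripper_force: 0.0
```

Call:
{"api": "send_rows", "payload": {
  "deltas": [
    {"dx": 15, "dy": -30, "dz": 0, "rx": 0, "ry": 0, "rz": 0},
    {"dx": 35, "dy": -60, "dz": 0, "rx": 0, "ry": 0, "rz": 0},
    {"dx": 50, "dy": -85, "dz": 0, "rx": 0, "ry": 0, "rz": 0},
    {"dx": 50, "dy": -85, "dz": -40, "rx": 0, "ry": 0, "rz": 0},
    {"dx": 50, "dy": -85, "dz": -80, "rx": 0, "ry": 0, "rz": 0}
  ]
}}

```text
clock: 1.55
tcp_pos: [0.4082, 0.2113, 0.1637]
orientation: [-0.177, 3.13, 0.006]
contact_force: [-0.1, 2.2, -1.5]
grip_width: 0.0
gripper_force: 0.0
```

Run:
```python
from h import *
o=r.get_obs(); print(o['clock'],o['tcp_pos'],o['contact_force'],o['joints'].round(2))
s=cam('scene'); w=cam('wrist'); print(w['t'],w['R'].round(3).tolist(),w['f'])
cv2.imwrite('pics/c1.png',np.hstack([cv2.resize(s['frame'][120:270,120:320],(400,300)),cv2.resize(w['frame'],(400,300))]))
```

```text
1.55 [0.40816328 0.21132652 0.16369974] [-0.10207107  2.21327696 -1.46834308] [-0.78  0.22  0.19  2.15 -0.06  0.77  1.13]
[0.33767945 0.20089676 0.28728208] [[-0.114, 0.96, 0.258], [0.993, 0.111, 0.026], [-0.003, 0.259, -0.966]] 299.6882954481655
```

View pics/c1.png

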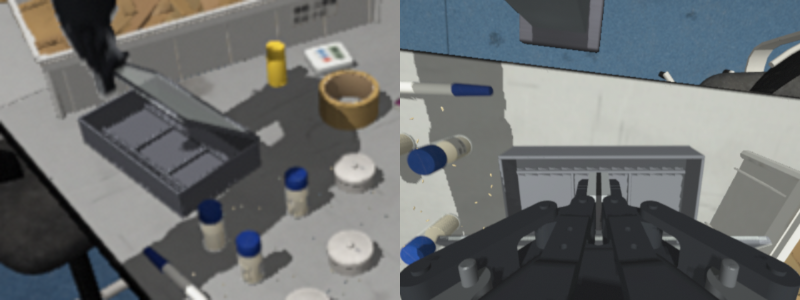

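The left half shows the gripper in front of the cover's free edge, near (105,70). In the right half the wrist camera looks along the fingers onto the box. I'll lower a little and push.

Call:
{"api": "send_rows", "payload": {
  "deltas": [
    {"dx": 0, "dy": 0, "dz": -24, "rx": 0, "ry": 0, "rz": 0},
    {"dx": 20, "dy": 2, "dz": -24, "rx": 0, "ry": 0, "rz": 0},
    {"dx": 40, "dy": 4, "dz": -22, "rx": 0, "ry": 0, "rz": 0},
    {"dx": 60, "dy": 6, "dz": -10, "rx": 0, "ry": 0, "rz": 0},
    {"dx": 80, "dy": 9, "dz": 0, "rx": 0, "ry": 0, "rz": 0}
  ]
}}

```text
clock: 2.07
tcp_pos: [0.4804, 0.2211, 0.1646]
orientation: [0.189, -3.126, 0.003]
contact_force: [-10.7, -5.5, 19.5]
grip_width: -0.0001
gripper_force: 1.5
```

Call:
{"api": "send_rows", "payload": {
  "deltas": [
    {"dx": 20, "dy": 2, "dz": 10, "rx": 0, "ry": 0, "rz": 0},
    {"dx": 40, "dy": 4, "dz": 18, "rx": 0, "ry": 0, "rz": 0},
    {"dx": 60, "dy": 7, "dz": 26, "rx": 0, "ry": 0, "rz": 0},
    {"dx": 75, "dy": 8, "dz": 26, "rx": 0, "ry": 0, "rz": 0},
    {"dx": 85, "dy": 9, "dz": 26, "rx": 0, "ry": 0, "rz": 0}
  ]
}}

```text
clock: 2.48
tcp_pos: [0.5719, 0.2312, 0.1912]
orientation: [-0.185, 3.134, 0.003]
contact_force: [-1.4, 0.5, -0.1]
grip_width: -0.0001
gripper_force: 0.5
```

Run:
```python
from h import *
o=r.get_obs(); print(o['clock'],o['tcp_pos'],o['contact_force'])
f=cam('top');P=cloud(f)
m=(P[...,1]>.1)&(P[...,1]<.35)&(P[...,0]>.5)&(P[...,0]<.68)&(P[...,2]>.03)&(P[...,2]<.26)
s=cam('scene'); cv2.imwrite('pics/c2.png',np.hstack([cv2.resize(s['frame'][120:270,120:320],(400,300)),cv2.resize(f['frame'][150:300,110:310],(400,300))]))
```

```text
2.4833 [0.57189274 0.23115877 0.19118802] [-1.42834425  0.4917818  -0.07627332]
```

View pics/c2.png

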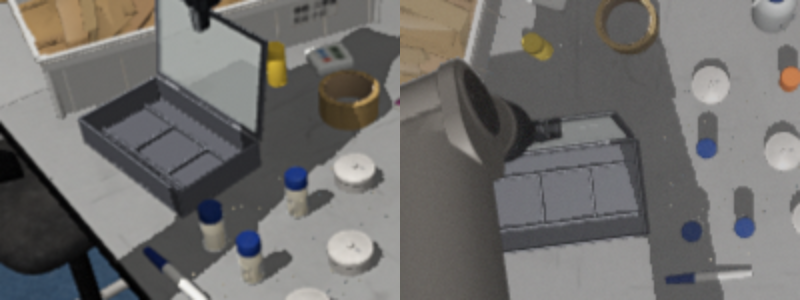

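The cover is about upright or slightly past it, and the box now stands open. I'll push a little further, back off, then turn toward the vials.

Call:
{"api": "send_rows", "payload": {
  "deltas": [
    {"dx": 5, "dy": 1, "dz": 0, "rx": 0, "ry": 0, "rz": 0},
    {"dx": 10, "dy": 1, "dz": 0, "rx": 0, "ry": 0, "rz": 0},
    {"dx": 10, "dy": 1, "dz": 0, "rx": 0, "ry": 0, "rz": 0},
    {"dx": 10, "dy": 1, "dz": 0, "rx": 0, "ry": 0, "rz": 0},
    {"dx": 10, "dy": 1, "dz": 0, "rx": 0, "ry": 0, "rz": 0}
  ]
}}

```text
clock: 3.0
tcp_pos: [0.5798, 0.2309, 0.1883]
orientation: [0.184, -3.136, 0.0]
contact_force: [0.8, -0.3, -1.0]
grip_width: 0.0001
gripper_force: 0.0
```

Call:
{"api": "send_rows", "payload": {
  "deltas": [
    {"dx": -20, "dy": -2, "dz": 0, "rx": 0, "ry": 0, "rz": 0},
    {"dx": -50, "dy": -10, "dz": 10, "rx": 0, "ry": 0, "rz": 0},
    {"dx": -70, "dy": -40, "dz": 30, "rx": 0, "ry": 0, "rz": -7},
    {"dx": -70, "dy": -80, "dz": 30, "rx": 0, "ry": 0, "rz": -14},
    {"dx": -70, "dy": -110, "dz": 30, "rx": 0, "ry": 0, "rz": -21}
  ],
  "jaw": 50
}}

```text
clock: 3.42
tcp_pos: [0.5092, 0.1192, 0.2196]
orientation: [0.398, 3.115, 0.002]
contact_force: [0.0, -0.8, 0.8]
grip_width: 0.0498
gripper_force: 0.0
```

Call:
{"api": "send_rows", "payload": {
  "deltas": [
    {"dx": 5, "dy": -20, "dz": 0, "rx": 0, "ry": 0, "rz": -7},
    {"dx": 10, "dy": -40, "dz": 0, "rx": 0, "ry": 0, "rz": -14},
    {"dx": 15, "dy": -60, "dz": 0, "rx": 0, "ry": 0, "rz": -21},
    {"dx": 20, "dy": -80, "dz": 0, "rx": 0, "ry": 0, "rz": -28},
    {"dx": 25, "dy": -100, "dz": -10, "rx": 0, "ry": 0, "rz": -35}
  ]
}}

```text
clock: 3.83
tcp_pos: [0.5362, 0.0201, 0.21]
orientation: [1.317, 2.849, 0.004]
contact_force: [0.6, 0.1, -0.1]
grip_width: 0.0503
gripper_force: 0.0
```

Call:
{"api": "send_rows", "payload": {
  "deltas": [
    {"dx": 5, "dy": -5, "dz": -10, "rx": 0, "ry": 0, "rz": -7},
    {"dx": 10, "dy": -10, "dz": -20, "rx": 0, "ry": 0, "rz": -14},
    {"dx": 15, "dy": -15, "dz": -30, "rx": 0, "ry": 0, "rz": -21},
    {"dx": 20, "dy": -20, "dz": -40, "rx": 0, "ry": 0, "rz": -28},
    {"dx": 20, "dy": -20, "dz": -50, "rx": 0, "ry": 0, "rz": -35}
  ]
}}

```text
clock: 4.25
tcp_pos: [0.5558, -0.0002, 0.1582]
orientation: [2.115, 2.321, 0.001]
contact_force: [0.3, 0.0, -0.4]
grip_width: 0.0504
gripper_force: 0.0
```

Run:
```python
from h import *
o=r.get_obs(); print(o['clock'],o['tcp_pos'],R.from_rotvec(o['orientation']).as_matrix().round(3).tolist(),o['contact_force'],o['joints'].round(2))
w=cam('wrist'); print(w['t'].round(3)); P=cloud(w)
hs=cv2.cvtColor(w['frame'],cv2.COLOR_BGR2HSV)
m=(hs[...,0]>100)&(hs[...,0]<130)&(hs[...,1]>120); [print(x,P[int(x[0][1]),int(x[0][0])]) for x in blobs(w,m,.072,60,9000)]
t=cam('top'); m=(P[...,0]<0)
cv2.imwrite('pics/c3.png',np.hstack([cv2.resize(t['frame'][120:320,120:420],(450,300)),cv2.resize(w['frame'],(350,300))]))
```

```text
4.25 [ 5.55784869e-01 -2.34643718e-04  1.58182288e-01] [[-0.092, 0.996, 0.001], [0.996, 0.092, -0.001], [-0.001, 0.001, -1.0]] [ 0.27745481  0.0033399  -0.35991094] [-0.58  0.43  0.6   1.95 -0.32  0.85  0.28]
[0.55  0.065 0.289]
([64.7, 125.6], 660, [0.4022, 0.0505, 0.072]) [0.36114475 0.04692853 0.01242355]
([120.6, 166.2], 1422, [0.4398, 0.0254, 0.072]) [0.43954148 0.02552599 0.07224809]
([279.3, 212.1], 1260, [0.5577, 0.0012, 0.072]) [0.55742619 0.00130407 0.07198043]
([129.9, 261.3], 1169, [0.4437, -0.0499, 0.072]) [ 0.44296202 -0.04969329  0.07199845]
```

View pics/c3.png

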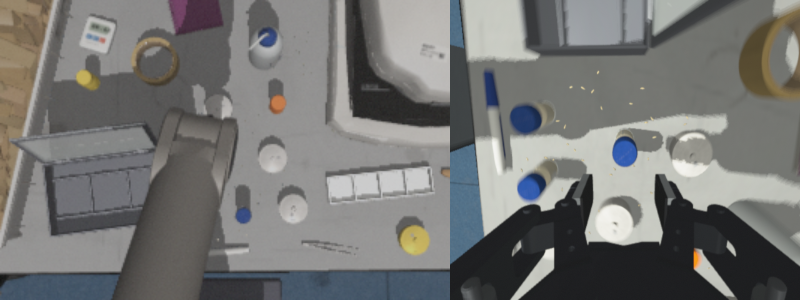

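The cover is well back in the top view. In the wrist view the blue cap of the first vial lies between the jaws, and the wrist camera puts it at (0.558, 0.001). I'll pick it.

Call:
{"api": "send_rows", "payload": {
  "deltas": [
    {"dx": 2, "dy": 1, "dz": -40, "rx": 0, "ry": 0, "rz": 0},
    {"dx": 2, "dy": 1, "dz": -80, "rx": 0, "ry": 0, "rz": 0},
    {"dx": 2, "dy": 1, "dz": -105, "rx": 0, "ry": 0, "rz": 0},
    {"dx": 2, "dy": 1, "dz": -116, "rx": 0, "ry": 0, "rz": 0},
    {"dx": 2, "dy": 1, "dz": -116, "rx": 0, "ry": 0, "rz": 0}
  ]
}}

```text
clock: 4.77
tcp_pos: [0.5555, 0.0021, 0.0407]
orientation: [-2.103, -2.33, 0.004]
contact_force: [-0.1, -0.7, -0.1]
grip_width: 0.0503
gripper_force: 0.0
```

Call:
{"api": "send_rows", "payload": {
  "deltas": [
    {"dx": 0, "dy": 0, "dz": 0, "rx": 0, "ry": 0, "rz": 0},
    {"dx": 0, "dy": 0, "dz": 0, "rx": 0, "ry": 0, "rz": 0},
    {"dx": 0, "dy": 0, "dz": 0, "rx": 0, "ry": 0, "rz": 0},
    {"dx": 0, "dy": 0, "dz": 0, "rx": 0, "ry": 0, "rz": 0},
    {"dx": 0, "dy": 0, "dz": 0, "rx": 0, "ry": 0, "rz": 0}
  ],
  "jaw": 20,
  "newtons": 30
}}

```text
clock: 5.18
tcp_pos: [0.5584, 0.002, 0.044]
orientation: [2.106, 2.328, 0.004]
contact_force: [-1.4, 0.1, 8.0]
grip_width: 0.0306
gripper_force: 30.3
```

Call:
{"api": "send_rows", "payload": {
  "deltas": [
    {"dx": 0, "dy": 0, "dz": 30, "rx": 0, "ry": 0, "rz": 0},
    {"dx": 0, "dy": 0, "dz": 70, "rx": 0, "ry": 0, "rz": 0},
    {"dx": -5, "dy": -30, "dz": 90, "rx": 0, "ry": 0, "rz": 0},
    {"dx": -10, "dy": -70, "dz": 90, "rx": 0, "ry": 0, "rz": 0},
    {"dx": -15, "dy": -105, "dz": 90, "rx": 0, "ry": 0, "rz": 0}
  ]
}}

```text
clock: 5.6
tcp_pos: [0.5433, -0.104, 0.1348]
orientation: [2.103, 2.33, 0.005]
contact_force: [-0.3, -0.4, -0.9]
grip_width: 0.0304
gripper_force: 30.1
```

Call:
{"api": "send_rows", "payload": {
  "deltas": [
    {"dx": -8, "dy": -38, "dz": 0, "rx": 0, "ry": 0, "rz": 0},
    {"dx": -16, "dy": -76, "dz": 0, "rx": 0, "ry": 0, "rz": 0},
    {"dx": -24, "dy": -114, "dz": 0, "rx": 0, "ry": 0, "rz": 0},
    {"dx": -32, "dy": -152, "dz": 0, "rx": 0, "ry": 0, "rz": 0},
    {"dx": -40, "dy": -190, "dz": 0, "rx": 0, "ry": 0, "rz": 0}
  ]
}}

```text
clock: 6.02
tcp_pos: [0.5016, -0.2947, 0.133]
orientation: [2.107, 2.329, 0.001]
contact_force: [1.1, 0.2, -0.2]
grip_width: 0.0309
gripper_force: 30.1
```

Run:
```python
from h import *
o=r.get_obs(); print(o['clock'],o['tcp_pos'],o['joints'].round(2))
w=cam('wrist'); print(w['t'].round(3)); P=cloud(w)
cv2.imwrite('pics/c4.png',w['frame'])
g=w['frame'].astype(int)
m=(P[...,2]>.010)&(P[...,2]<.03)&(P[...,1]<-.2)&(P[...,1]>-.48)&(P[...,0]>.43)&(P[...,0]<.57)&(g.min(-1)>80)
q=P[m]; print(m.sum(),q.min(0),q.max(0)); bx=cv2.minAreaRect(q[:,:2].astype(np.float32)); print(bx,cv2.boxPoints(bx))
```

```text
6.0167 [ 0.5015583  -0.29468662  0.13300876] [-0.01  0.51  0.58  1.91 -0.37  0.83  0.87]
[ 0.495 -0.229  0.264]
1938 [ 0.45813056 -0.4363906   0.01001019] [ 0.53267177 -0.23070218  0.02063277]
((0.4955447018146515, -0.33363303542137146), (0.058102983981370926, 0.2017374187707901), 5.282475471496582) [[ 0.45733002 -0.23586737]
 [ 0.47590315 -0.43674803]
 [ 0.53375936 -0.4313987 ]
 [ 0.51518625 -0.23051804]]
```

View pics/c4.png

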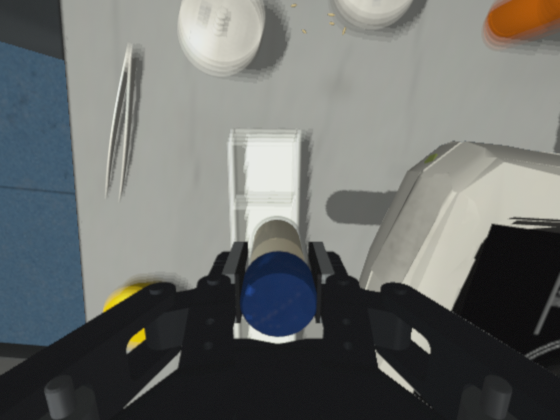

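The vial is held upright at (280,290) above the tray, whose near end is at (265,160). I'll place it in cell 2.

Call:
{"api": "send_rows", "payload": {
  "deltas": [
    {"dx": -1, "dy": -36, "dz": 0, "rx": 0, "ry": 0, "rz": 0},
    {"dx": -2, "dy": -72, "dz": 0, "rx": 0, "ry": 0, "rz": 0},
    {"dx": -2, "dy": -72, "dz": -35, "rx": 0, "ry": 0, "rz": 0},
    {"dx": -2, "dy": -72, "dz": -65, "rx": 0, "ry": 0, "rz": 0},
    {"dx": -2, "dy": -72, "dz": -65, "rx": 0, "ry": 0, "rz": 0}
  ]
}}

```text
clock: 6.48
tcp_pos: [0.4972, -0.3629, 0.0627]
orientation: [-2.103, -2.323, 0.002]
contact_force: [-0.5, 1.6, -1.1]
grip_width: 0.0303
gripper_force: 30.1
```

Call:
{"api": "send_rows", "payload": {
  "deltas": [
    {"dx": 0, "dy": 0, "dz": -10, "rx": 0, "ry": 0, "rz": 0},
    {"dx": 0, "dy": 0, "dz": -18, "rx": 0, "ry": 0, "rz": 0},
    {"dx": 0, "dy": 0, "dz": -18, "rx": 0, "ry": 0, "rz": 0},
    {"dx": 0, "dy": 0, "dz": -18, "rx": 0, "ry": 0, "rz": 0}
  ]
}}

```text
clock: 6.82
tcp_pos: [0.5007, -0.3649, 0.0502]
orientation: [2.106, 2.329, 0.001]
contact_force: [0.1, -0.3, -0.0]
grip_width: 0.0303
gripper_force: 30.1
```

Call:
{"api": "send_rows", "payload": {
  "deltas": [
    {"dx": 0, "dy": 0, "dz": 0, "rx": 0, "ry": 0, "rz": 0},
    {"dx": 0, "dy": 0, "dz": 0, "rx": 0, "ry": 0, "rz": 0},
    {"dx": 0, "dy": 0, "dz": 0, "rx": 0, "ry": 0, "rz": 0},
    {"dx": 0, "dy": 0, "dz": 20, "rx": 0, "ry": 0, "rz": 0},
    {"dx": 0, "dy": 0, "dz": 60, "rx": 0, "ry": 0, "rz": 0}
  ],
  "jaw": 50
}}

```text
clock: 7.23
tcp_pos: [0.4978, -0.3628, 0.1063]
orientation: [-2.102, -2.324, 0.003]
contact_force: [0.4, 0.9, -0.0]
grip_width: 0.0499
gripper_force: 0.0
```

Call:
{"api": "send_rows", "payload": {
  "deltas": [
    {"dx": 0, "dy": 10, "dz": 30, "rx": 0, "ry": 0, "rz": 0},
    {"dx": -12, "dy": 50, "dz": 30, "rx": 0, "ry": 0, "rz": 0},
    {"dx": -24, "dy": 90, "dz": 30, "rx": 0, "ry": 0, "rz": 0},
    {"dx": -36, "dy": 130, "dz": 30, "rx": 0, "ry": 0, "rz": 0},
    {"dx": -48, "dy": 168, "dz": 30, "rx": 0, "ry": 0, "rz": 0}
  ]
}}

```text
clock: 7.65
tcp_pos: [0.4515, -0.1954, 0.1398]
orientation: [2.108, 2.329, 0.002]
contact_force: [1.5, -0.0, 1.3]
grip_width: 0.0498
gripper_force: 0.0
```

Call:
{"api": "send_rows", "payload": {
  "deltas": [
    {"dx": -5, "dy": 40, "dz": 0, "rx": 0, "ry": 0, "rz": 0},
    {"dx": -7, "dy": 80, "dz": 0, "rx": 0, "ry": 0, "rz": 0},
    {"dx": -10, "dy": 120, "dz": 0, "rx": 0, "ry": 0, "rz": 0},
    {"dx": -10, "dy": 145, "dz": 0, "rx": 0, "ry": 0, "rz": 0},
    {"dx": -10, "dy": 145, "dz": 0, "rx": 0, "ry": 0, "rz": 0}
  ]
}}

```text
clock: 8.07
tcp_pos: [0.4421, -0.0464, 0.1395]
orientation: [-2.097, -2.337, -0.003]
contact_force: [0.5, -0.3, 0.7]
grip_width: 0.0502
gripper_force: 0.0
```

```bash
cat >> h.py <<'E'
def caps(f,lo=20):
    hs=cv2.cvtColor(f['frame'],cv2.COLOR_BGR2HSV); P=cloud(f)
    m=(hs[...,0]>100)&(hs[...,0]<130)&(hs[...,1]>120)&(P[...,2]>.06)&(P[...,2]<.085)
    for x in blobs(f,m,.072,lo,9000): print(f['n'],x)
def st():
    o=r.get_obs(); print(o['clock'],o['tcp_pos'].round(4),o['contact_force'].round(1),o['joints'].round(2))
def dishes(f):
    P=cloud(f); g=f['frame'].astype(int)
    m=(P[...,0]>.38)&(P[...,0]<.72)&(P[...,1]>-.22)&(P[...,1]<.33)&(P[...,2]>.024)&(P[...,2]<.045)&(g.min(-1)>90)
    for b in blobs(f,m,.030,100,9000): print(f['n'],'dish',b)
E
python3 - <<'E'
from h import *
st(); w=cam('wrist'); caps(w,100); t=cam('top'); caps(t); dishes(t); dishes(w)
E
```

```text
8.0667 [ 0.4421 -0.0464  0.1395] [ 0.5 -0.3  0.7] [-0.56  0.28  0.61  2.21 -0.25  0.71  0.34]
wrist ([276.3, 121.2], 1721, [0.4347, 0.0207, 0.072])
wrist ([272.1, 233.1], 1458, [0.4398, -0.0551, 0.072])
top ([385.8, 242.0], 64, [0.5016, -0.3666, 0.072])
top dish ([265.0, 192.0], 283, [0.6596, -0.006, 0.03])
top dish ([301.5, 225.1], 281, [0.5554, -0.1182, 0.03])
top dish ([315.2, 258.6], 291, [0.452, -0.1593, 0.03])
wrist dish ([533.9, 185.4], 3362, [0.6495, -0.0067, 0.03])
wrist dish ([273.2, 204.5], 218, [0.439, -0.0454, 0.03])
wrist dish ([396.8, 277.1], 1013, [0.5553, -0.1002, 0.03])
wrist dish ([272.5, 318.0], 2562, [0.4495, -0.1537, 0.03])
```

Vial 1 stands in cell 2. Now vial 2, to cell 3.

Call:
{"api": "send_rows", "payload": {
  "deltas": [
    {"dx": -2, "dy": -9, "dz": -30, "rx": 0, "ry": 0, "rz": 0},
    {"dx": -2, "dy": -9, "dz": -65, "rx": 0, "ry": 0, "rz": 0},
    {"dx": -2, "dy": -9, "dz": -90, "rx": 0, "ry": 0, "rz": 0},
    {"dx": -2, "dy": -9, "dz": -98, "rx": 0, "ry": 0, "rz": 0},
    {"dx": -2, "dy": -9, "dz": -98, "rx": 0, "ry": 0, "rz": 0}
  ]
}}

```text
clock: 8.58
tcp_pos: [0.4388, -0.0628, 0.0401]
orientation: [-2.11, -2.325, 0.005]
contact_force: [-0.0, 0.5, 0.1]
grip_width: 0.0501
gripper_force: 0.0
```

Call:
{"api": "send_rows", "payload": {
  "deltas": [
    {"dx": 0, "dy": 0, "dz": 0, "rx": 0, "ry": 0, "rz": 0},
    {"dx": 0, "dy": 0, "dz": 0, "rx": 0, "ry": 0, "rz": 0},
    {"dx": 0, "dy": 0, "dz": 0, "rx": 0, "ry": 0, "rz": 0},
    {"dx": 0, "dy": 0, "dz": 0, "rx": 0, "ry": 0, "rz": 0},
    {"dx": 0, "dy": 0, "dz": 0, "rx": 0, "ry": 0, "rz": 0}
  ],
  "jaw": 20
}}

```text
clock: 9.0
tcp_pos: [0.4411, -0.0611, 0.0424]
orientation: [2.107, 2.328, 0.003]
contact_force: [-2.1, -0.3, 8.1]
grip_width: 0.0307
gripper_force: 30.3
```

Call:
{"api": "send_rows", "payload": {
  "deltas": [
    {"dx": 0, "dy": 0, "dz": 30, "rx": 0, "ry": 0, "rz": 0},
    {"dx": 0, "dy": 0, "dz": 70, "rx": 0, "ry": 0, "rz": 0},
    {"dx": 8, "dy": -30, "dz": 90, "rx": 0, "ry": 0, "rz": 0},
    {"dx": 16, "dy": -70, "dz": 90, "rx": 0, "ry": 0, "rz": 0},
    {"dx": 22, "dy": -105, "dz": 90, "rx": 0, "ry": 0, "rz": 0}
  ]
}}

```text
clock: 9.42
tcp_pos: [0.4643, -0.1665, 0.1336]
orientation: [2.1, 2.331, 0.006]
contact_force: [-0.6, 0.2, -0.6]
grip_width: 0.0307
gripper_force: 30.1
```

Call:
{"api": "send_rows", "payload": {
  "deltas": [
    {"dx": 8, "dy": -38, "dz": 0, "rx": 0, "ry": 0, "rz": 0},
    {"dx": 16, "dy": -76, "dz": 0, "rx": 0, "ry": 0, "rz": 0},
    {"dx": 24, "dy": -114, "dz": 0, "rx": 0, "ry": 0, "rz": 0},
    {"dx": 32, "dy": -152, "dz": 0, "rx": 0, "ry": 0, "rz": 0},
    {"dx": 32, "dy": -152, "dz": 0, "rx": 0, "ry": 0, "rz": 0}
  ]
}}

```text
clock: 9.83
tcp_pos: [0.4939, -0.3269, 0.1329]
orientation: [2.112, 2.316, -0.005]
contact_force: [-0.1, -0.8, 0.3]
grip_width: 0.0307
gripper_force: 30.1
```

Run:
```python
from h import *
st(); w=cam('wrist'); caps(w,100)
```

```text
9.8333 [ 0.4939 -0.3269  0.1329] [-0.1 -0.8  0.3] [ 0.03  0.53  0.6   1.89 -0.39  0.83  0.92]
```

Call:
{"api": "send_rows", "payload": {
  "deltas": [
    {"dx": 0, "dy": 0, "dz": -35, "rx": 0, "ry": 0, "rz": 0},
    {"dx": 0, "dy": 0, "dz": -65, "rx": 0, "ry": 0, "rz": 0},
    {"dx": 0, "dy": 0, "dz": -75, "rx": 0, "ry": 0, "rz": 0},
    {"dx": 0, "dy": 0, "dz": -84, "rx": 0, "ry": 0, "rz": 0},
    {"dx": 0, "dy": 0, "dz": -84, "rx": 0, "ry": 0, "rz": 0}
  ]
}}

```text
clock: 10.3
tcp_pos: [0.4937, -0.3174, 0.047]
orientation: [-2.106, -2.329, 0.0]
contact_force: [0.1, 0.4, -0.3]
grip_width: 0.0303
gripper_force: 29.9
```

Call:
{"api": "send_rows", "payload": {
  "deltas": [
    {"dx": 0, "dy": 0, "dz": 0, "rx": 0, "ry": 0, "rz": 0},
    {"dx": 0, "dy": 0, "dz": 0, "rx": 0, "ry": 0, "rz": 0},
    {"dx": 0, "dy": 0, "dz": 0, "rx": 0, "ry": 0, "rz": 0},
    {"dx": 0, "dy": 0, "dz": 20, "rx": 0, "ry": 0, "rz": 0},
    {"dx": 0, "dy": 0, "dz": 60, "rx": 0, "ry": 0, "rz": 0}
  ],
  "jaw": 50
}}

```text
clock: 10.72
tcp_pos: [0.4919, -0.316, 0.1049]
orientation: [-2.102, -2.325, 0.003]
contact_force: [0.4, -0.1, 0.2]
grip_width: 0.0496
gripper_force: 0.0
```

Call:
{"api": "send_rows", "payload": {
  "deltas": [
    {"dx": 0, "dy": 10, "dz": 30, "rx": 0, "ry": 0, "rz": 0},
    {"dx": -10, "dy": 50, "dz": 30, "rx": 0, "ry": 0, "rz": 0},
    {"dx": -20, "dy": 90, "dz": 30, "rx": 0, "ry": 0, "rz": 0},
    {"dx": -25, "dy": 130, "dz": 30, "rx": 0, "ry": 0, "rz": 0},
    {"dx": -30, "dy": 170, "dz": 30, "rx": 0, "ry": 0, "rz": 0}
  ]
}}

```text
clock: 11.13
tcp_pos: [0.4636, -0.1465, 0.1381]
orientation: [2.108, 2.328, 0.002]
contact_force: [1.2, 0.7, -0.8]
grip_width: 0.0498
gripper_force: 0.0
```

Call:
{"api": "send_rows", "payload": {
  "deltas": [
    {"dx": -8, "dy": 40, "dz": 0, "rx": 0, "ry": 0, "rz": 0},
    {"dx": -16, "dy": 80, "dz": 0, "rx": 0, "ry": 0, "rz": 0},
    {"dx": -24, "dy": 120, "dz": 0, "rx": 0, "ry": 0, "rz": 0},
    {"dx": -29, "dy": 150, "dz": 0, "rx": 0, "ry": 0, "rz": 0},
    {"dx": -29, "dy": 169, "dz": 0, "rx": 0, "ry": 0, "rz": 0}
  ]
}}

```text
clock: 11.55
tcp_pos: [0.4338, 0.0247, 0.1377]
orientation: [-2.102, -2.333, -0.002]
contact_force: [0.1, 0.6, 0.2]
grip_width: 0.0499
gripper_force: 0.0
```

Run:
```python
from h import *
st(); w=cam('wrist'); caps(w,100); t=cam('top'); caps(t); dishes(t)
```

```text
11.55 [0.4338 0.0247 0.1377] [0.1 0.6 0.2] [-0.74  0.27  0.63  2.24 -0.25  0.7   0.17]
wrist ([277.8, 221.3], 1343, [0.4345, 0.0256, 0.072])
top ([385.8, 242.0], 65, [0.5015, -0.3668, 0.072])
top ([367.1, 244.5], 62, [0.4946, -0.3108, 0.072])
top dish ([265.0, 191.9], 286, [0.6597, -0.006, 0.03])
top dish ([301.5, 225.0], 286, [0.5557, -0.1183, 0.03])
top dish ([315.3, 258.5], 286, [0.4522, -0.1596, 0.03])
```

Call:
{"api": "send_rows", "payload": {
  "deltas": [
    {"dx": 0, "dy": 3, "dz": -30, "rx": 0, "ry": 0, "rz": 0},
    {"dx": 0, "dy": 3, "dz": -65, "rx": 0, "ry": 0, "rz": 0},
    {"dx": 0, "dy": 3, "dz": -88, "rx": 0, "ry": 0, "rz": 0},
    {"dx": 0, "dy": 3, "dz": -96, "rx": 0, "ry": 0, "rz": 0},
    {"dx": 0, "dy": 3, "dz": -96, "rx": 0, "ry": 0, "rz": 0}
  ]
}}

```text
clock: 12.07
tcp_pos: [0.4342, 0.0228, 0.0403]
orientation: [-2.109, -2.327, 0.004]
contact_force: [0.2, -0.9, 0.3]
grip_width: 0.0498
gripper_force: 0.0
```

Call:
{"api": "send_rows", "payload": {
  "deltas": [
    {"dx": 0, "dy": 0, "dz": 0, "rx": 0, "ry": 0, "rz": 0},
    {"dx": 0, "dy": 0, "dz": 0, "rx": 0, "ry": 0, "rz": 0},
    {"dx": 0, "dy": 0, "dz": 0, "rx": 0, "ry": 0, "rz": 0},
    {"dx": 0, "dy": 0, "dz": 0, "rx": 0, "ry": 0, "rz": 0},
    {"dx": 0, "dy": 0, "dz": 0, "rx": 0, "ry": 0, "rz": 0}
  ],
  "jaw": 20
}}

```text
clock: 12.48
tcp_pos: [0.4361, 0.024, 0.0424]
orientation: [2.107, 2.328, 0.004]
contact_force: [-0.7, -1.9, 9.4]
grip_width: 0.0311
gripper_force: 30.7
```

Call:
{"api": "send_rows", "payload": {
  "deltas": [
    {"dx": 0, "dy": 0, "dz": 30, "rx": 0, "ry": 0, "rz": 0},
    {"dx": 0, "dy": 0, "dz": 70, "rx": 0, "ry": 0, "rz": 0},
    {"dx": 8, "dy": -35, "dz": 90, "rx": 0, "ry": 0, "rz": 0},
    {"dx": 16, "dy": -75, "dz": 90, "rx": 0, "ry": 0, "rz": 0},
    {"dx": 22, "dy": -115, "dz": 90, "rx": 0, "ry": 0, "rz": 0}
  ]
}}

```text
clock: 12.9
tcp_pos: [0.4593, -0.0906, 0.1335]
orientation: [2.099, 2.333, 0.007]
contact_force: [1.4, 0.6, -0.8]
grip_width: 0.0308
gripper_force: 30.2
```

Call:
{"api": "send_rows", "payload": {
  "deltas": [
    {"dx": 8, "dy": -40, "dz": 0, "rx": 0, "ry": 0, "rz": 0},
    {"dx": 16, "dy": -80, "dz": 0, "rx": 0, "ry": 0, "rz": 0},
    {"dx": 24, "dy": -120, "dz": 0, "rx": 0, "ry": 0, "rz": 0},
    {"dx": 32, "dy": -155, "dz": 0, "rx": 0, "ry": 0, "rz": 0},
    {"dx": 32, "dy": -168, "dz": 0, "rx": 0, "ry": 0, "rz": 0}
  ]
}}

```text
clock: 13.32
tcp_pos: [0.4899, -0.265, 0.1326]
orientation: [2.11, 2.321, -0.002]
contact_force: [0.3, -0.7, 0.6]
grip_width: 0.0309
gripper_force: 30.2
```

Call:
{"api": "send_rows", "payload": {
  "deltas": [
    {"dx": 0, "dy": 0, "dz": -35, "rx": 0, "ry": 0, "rz": 0},
    {"dx": 0, "dy": 0, "dz": -65, "rx": 0, "ry": 0, "rz": 0},
    {"dx": 0, "dy": 0, "dz": -75, "rx": 0, "ry": 0, "rz": 0},
    {"dx": 0, "dy": 0, "dz": -84, "rx": 0, "ry": 0, "rz": 0},
    {"dx": 0, "dy": 0, "dz": -84, "rx": 0, "ry": 0, "rz": 0}
  ]
}}

```text
clock: 13.73
tcp_pos: [0.4884, -0.2591, 0.047]
orientation: [-2.107, -2.328, 0.001]
contact_force: [-0.4, 0.7, -0.6]
grip_width: 0.0307
gripper_force: 29.8
```

Call:
{"api": "send_rows", "payload": {
  "deltas": [
    {"dx": 0, "dy": 0, "dz": 0, "rx": 0, "ry": 0, "rz": 0},
    {"dx": 0, "dy": 0, "dz": 0, "rx": 0, "ry": 0, "rz": 0},
    {"dx": 0, "dy": 0, "dz": 0, "rx": 0, "ry": 0, "rz": 0},
    {"dx": 0, "dy": 0, "dz": 20, "rx": 0, "ry": 0, "rz": 0},
    {"dx": 0, "dy": 0, "dz": 60, "rx": 0, "ry": 0, "rz": 0}
  ],
  "jaw": 50
}}

```text
clock: 14.15
tcp_pos: [0.487, -0.2573, 0.1053]
orientation: [-2.103, -2.326, 0.004]
contact_force: [1.3, -0.2, 0.1]
grip_width: 0.0502
gripper_force: 0.0
```

Call:
{"api": "send_rows", "payload": {
  "deltas": [
    {"dx": 0, "dy": 5, "dz": 30, "rx": 0, "ry": 0, "rz": 0},
    {"dx": -15, "dy": 40, "dz": 30, "rx": 0, "ry": 0, "rz": 0},
    {"dx": -30, "dy": 80, "dz": 20, "rx": 0, "ry": 0, "rz": 0},
    {"dx": -37, "dy": 100, "dz": 10, "rx": 0, "ry": 0, "rz": 0},
    {"dx": -37, "dy": 100, "dz": 10, "rx": 0, "ry": 0, "rz": 0}
  ],
  "jaw": 85
}}

```text
clock: 14.57
tcp_pos: [0.4497, -0.1534, 0.1162]
orientation: [-2.097, -2.332, -0.001]
contact_force: [-0.3, -0.2, 0.3]
grip_width: 0.085
gripper_force: 0.0
```

Run:
```python
from h import *
st(); t=cam('top'); caps(t); dishes(t)
w=cam('wrist'); dishes(w); cv2.imwrite('pics/c5.png',w['frame'])
```

```text
14.5667 [ 0.4497 -0.1534  0.1162] [-0.3 -0.2  0.3] [-0.32  0.39  0.64  2.16 -0.36  0.7   0.67]
top ([385.7, 242.0], 66, [0.5016, -0.3665, 0.072])
top ([366.8, 244.6], 64, [0.4943, -0.3101, 0.072])
top ([350.0, 246.4], 66, [0.4895, -0.2598, 0.072])
top dish ([264.9, 191.9], 286, [0.6597, -0.0056, 0.03])
top dish ([301.5, 225.0], 280, [0.5557, -0.1183, 0.03])
wrist dish ([418.3, 177.2], 5042, [0.552, -0.1175, 0.03])
wrist dish ([274.8, 216.1], 4439, [0.4498, -0.1582, 0.03])
```

View pics/c5.png

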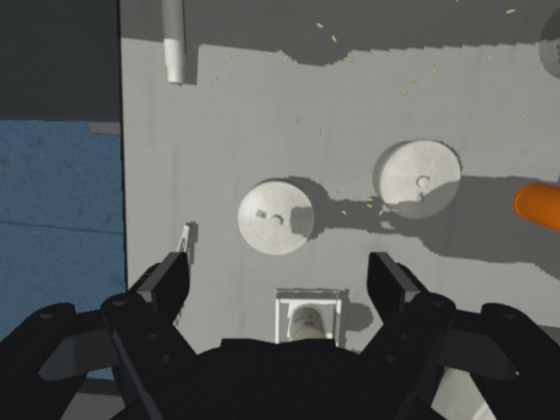

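Below the wrist camera, dish 3 is centred between the fingers at (276,218), with the other dish at (420,178). The tweezers' end at (185,230) is outside the left finger, so I'll narrow the opening a bit and grip.

Call:
{"api": "send_rows", "payload": {
  "deltas": [
    {"dx": -1, "dy": 0, "dz": -30, "rx": 0, "ry": 0, "rz": 0},
    {"dx": -1, "dy": 0, "dz": -65, "rx": 0, "ry": 0, "rz": 0},
    {"dx": -1, "dy": 0, "dz": -90, "rx": 0, "ry": 0, "rz": 0},
    {"dx": -1, "dy": 0, "dz": -102, "rx": 0, "ry": 0, "rz": 0},
    {"dx": -1, "dy": 0, "dz": -102, "rx": 0, "ry": 0, "rz": 0}
  ],
  "jaw": 76
}}

```text
clock: 15.08
tcp_pos: [0.4505, -0.1604, 0.0136]
orientation: [-2.109, -2.326, 0.003]
contact_force: [0.3, 0.2, -0.2]
grip_width: 0.0761
gripper_force: 0.0
```

Call:
{"api": "send_rows", "payload": {
  "deltas": [
    {"dx": 0, "dy": 0, "dz": 0, "rx": 0, "ry": 0, "rz": 0},
    {"dx": 0, "dy": 0, "dz": 0, "rx": 0, "ry": 0, "rz": 0},
    {"dx": 0, "dy": 0, "dz": 0, "rx": 0, "ry": 0, "rz": 0},
    {"dx": 0, "dy": 0, "dz": 0, "rx": 0, "ry": 0, "rz": 0},
    {"dx": 0, "dy": 0, "dz": 0, "rx": 0, "ry": 0, "rz": 0}
  ],
  "jaw": 45
}}

```text
clock: 15.5
tcp_pos: [0.4522, -0.1596, 0.0164]
orientation: [2.106, 2.328, 0.002]
contact_force: [0.4, -0.9, 6.2]
grip_width: 0.0582
gripper_force: 32.6
```

Call:
{"api": "send_rows", "payload": {
  "deltas": [
    {"dx": 0, "dy": 0, "dz": 30, "rx": 0, "ry": 0, "rz": 0},
    {"dx": 0, "dy": 0, "dz": 70, "rx": 0, "ry": 0, "rz": 0},
    {"dx": 0, "dy": 30, "dz": 100, "rx": 0, "ry": 0, "rz": 0},
    {"dx": 0, "dy": 70, "dz": 110, "rx": 0, "ry": 0, "rz": 0},
    {"dx": 0, "dy": 110, "dz": 120, "rx": 0, "ry": 0, "rz": 0}
  ]
}}

```text
clock: 15.92
tcp_pos: [0.4519, -0.0485, 0.1373]
orientation: [2.11, 2.325, 0.005]
contact_force: [1.6, 0.9, -0.5]
grip_width: 0.0579
gripper_force: 32.8
```

Call:
{"api": "send_rows", "payload": {
  "deltas": [
    {"dx": 8, "dy": 40, "dz": 0, "rx": 0, "ry": 0, "rz": 0},
    {"dx": 16, "dy": 80, "dz": 0, "rx": 0, "ry": 0, "rz": 0},
    {"dx": 24, "dy": 115, "dz": 0, "rx": 0, "ry": 0, "rz": 0},
    {"dx": 33, "dy": 145, "dz": 0, "rx": 0, "ry": 0, "rz": 0},
    {"dx": 33, "dy": 145, "dz": 0, "rx": 0, "ry": 0, "rz": 0}
  ]
}}

```text
clock: 16.33
tcp_pos: [0.4857, 0.1038, 0.1358]
orientation: [-2.096, -2.34, -0.006]
contact_force: [0.2, 0.3, -0.6]
grip_width: 0.0581
gripper_force: 32.8
```

Run:
```python
from h import *
st(); w=cam('wrist'); P=cloud(w); cv2.imwrite('pics/c6.png',w['frame'])
t=cam('top'); Q=cloud(t); dishes(t)
for y in (.37,.39,.41,.43): m=(abs(Q[...,1]-y)<.01)&(Q[...,0]>.4)&(Q[...,0]<.56); print(y,np.nanmax(Q[m][:,2]))
```

```text
16.3333 [0.4857 0.1038 0.1358] [ 0.2  0.3 -0.6] [-0.86  0.38  0.65  2.11 -0.34  0.75  0.11]
top dish ([265.1, 191.9], 287, [0.6597, -0.006, 0.03])
top dish ([301.5, 225.0], 284, [0.5557, -0.1182, 0.03])
0.37 0.12514142197695444
0.39 0.148371533684996
0.41 0.14932670788445823
0.43 0.1501427752852551
```

View pics/c6.png

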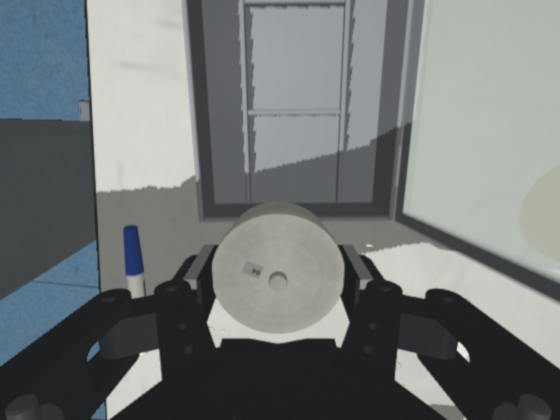

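The dish is held level at (280,270), above the near end of the box. The box end wall runs from (200,220) to (405,218). The rib between pockets 1 and 2 is at v≈112, and the long ribs at u≈245 and 343.

Run:
```python
from h import *
w=cam('wrist')
a,b=ray(w,200,220,.048),ray(w,405,218,.048); print('end wall',a,b,np.hypot(*(a-b)[:2]))
c,d=ray(w,245,112,.012),ray(w,343,112,.012); m=(c+d)/2; print('rib12',c,d,m)
e=np.array([0.113,-.9936,0]); print('centre est from rib',m-40e-3*e,'from wall',(a+b)/2-.122*e)
t=cam('top'); 
for u,v in ((130,250),(132,240),(125,275)): print('rim',ray(t,u,v,.15))
```

```text
end wall [0.42613224 0.08611696 0.048     ] [0.58214522 0.10367138 0.048     ] 0.1569974829664053
rib12 [0.45079794 0.16943709 0.012     ] [0.52994496 0.17755801 0.012     ] [0.49037145 0.17349755 0.012     ]
centre est from rib [0.48585145 0.21324155 0.012     ] from wall [0.49035273 0.21611337 0.048     ]
rim [0.48653587 0.36448643 0.15      ]
rim [0.51417449 0.35946436 0.15      ]
rim [0.41788228 0.37696111 0.15      ]
```

Call:
{"api": "send_rows", "payload": {
  "deltas": [
    {"dx": 0, "dy": 40, "dz": 10, "rx": 0, "ry": 0, "rz": 7},
    {"dx": -1, "dy": 80, "dz": 20, "rx": 0, "ry": 0, "rz": 14},
    {"dx": -2, "dy": 120, "dz": 20, "rx": 0, "ry": 0, "rz": 21},
    {"dx": -3, "dy": 160, "dz": 20, "rx": 0, "ry": 0, "rz": 28},
    {"dx": -3, "dy": 200, "dz": 20, "rx": 0, "ry": 0, "rz": 35}
  ]
}}

```text
clock: 16.95
tcp_pos: [0.4811, 0.2959, 0.1558]
orientation: [-1.306, -2.857, -0.0]
contact_force: [0.7, -0.0, -0.7]
grip_width: 0.0581
gripper_force: 32.8
```

Call:
{"api": "send_rows", "payload": {
  "deltas": [
    {"dx": 0, "dy": 0, "dz": 0, "rx": 0, "ry": 0, "rz": 7},
    {"dx": 0, "dy": 0, "dz": 0, "rx": 0, "ry": 0, "rz": 14},
    {"dx": 0, "dy": 0, "dz": 0, "rx": 0, "ry": 0, "rz": 21},
    {"dx": 0, "dy": 0, "dz": 0, "rx": 0, "ry": 0, "rz": 28},
    {"dx": 0, "dy": 0, "dz": 0, "rx": 0, "ry": 0, "rz": 35}
  ]
}}

```text
clock: 17.37
tcp_pos: [0.4815, 0.2937, 0.1553]
orientation: [0.386, 3.118, -0.001]
contact_force: [0.3, -0.4, -0.5]
grip_width: 0.0581
gripper_force: 32.8
```

Call:
{"api": "send_rows", "payload": {
  "deltas": [
    {"dx": 0, "dy": 0, "dz": 0, "rx": 0, "ry": 0, "rz": 7},
    {"dx": 0, "dy": 0, "dz": 0, "rx": 0, "ry": 0, "rz": 14},
    {"dx": 0, "dy": 0, "dz": 0, "rx": 0, "ry": 0, "rz": 21},
    {"dx": 0, "dy": 0, "dz": 0, "rx": 0, "ry": 0, "rz": 28},
    {"dx": 0, "dy": 0, "dz": 0, "rx": 0, "ry": 0, "rz": 35}
  ]
}}

```text
clock: 17.78
tcp_pos: [0.4816, 0.2936, 0.1553]
orientation: [0.569, -3.089, 0.001]
contact_force: [-0.2, -1.2, 0.9]
grip_width: 0.0582
gripper_force: 32.8
```

Call:
{"api": "send_rows", "payload": {
  "deltas": [
    {"dx": 0, "dy": 0, "dz": 0, "rx": 0, "ry": 0, "rz": 7},
    {"dx": 0, "dy": 0, "dz": 0, "rx": 0, "ry": 0, "rz": 14},
    {"dx": 0, "dy": 0, "dz": 0, "rx": 0, "ry": 0, "rz": 21},
    {"dx": 0, "dy": 0, "dz": 0, "rx": 0, "ry": 0, "rz": 28},
    {"dx": 0, "dy": 0, "dz": 0, "rx": 0, "ry": 0, "rz": 35}
  ]
}}

```text
clock: 18.2
tcp_pos: [0.4816, 0.2936, 0.1553]
orientation: [1.472, -2.775, 0.001]
contact_force: [0.2, 0.3, -0.6]
grip_width: 0.0583
gripper_force: 32.8
```

Call:
{"api": "send_rows", "payload": {
  "deltas": [
    {"dx": 0, "dy": 0, "dz": 0, "rx": 0, "ry": 0, "rz": 7},
    {"dx": 0, "dy": 0, "dz": 0, "rx": 0, "ry": 0, "rz": 14},
    {"dx": 0, "dy": 0, "dz": 0, "rx": 0, "ry": 0, "rz": 21},
    {"dx": 0, "dy": 0, "dz": 0, "rx": 0, "ry": 0, "rz": 28},
    {"dx": 0, "dy": 0, "dz": 0, "rx": 0, "ry": 0, "rz": 28}
  ]
}}

```text
clock: 18.62
tcp_pos: [0.4816, 0.2936, 0.1553]
orientation: [2.097, -2.338, 0.001]
contact_force: [0.8, -0.3, 0.3]
grip_width: 0.0582
gripper_force: 32.8
```

Run:
```python
from h import *
st(); w=cam('wrist'); cv2.imwrite('pics/c7.png',w['frame'])
```

```text
18.6167 [0.4816 0.2936 0.1553] [ 0.8 -0.3  0.3] [-0.6   0.4  -0.07  1.9   0.04  0.84  2.34]
```

View pics/c7.png

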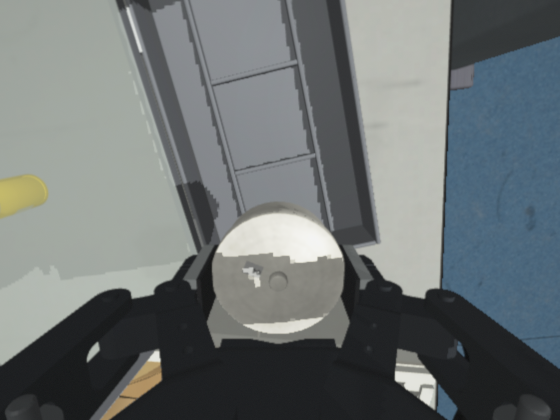

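The rib between pockets 2 and 3 runs from (235,170) to (318,155), and the tool is about 12° off the box axes. I'll measure pocket 3 from it.

Run:
```python
from h import *
w=cam('wrist'); e=np.array([-.113,.9936,0])
a,b=ray(w,235,171,.012),ray(w,318,154,.012); m=(a+b)/2; print(a,b,m,'p3',m+.04*e, np.hypot(*(a-b)[:2]))
a,b=ray(w,212,85,.012),ray(w,298,64,.012); m=(a+b)/2; print(a,b,'p3',m+.12*e)
d=a-b; print(np.degrees(np.arctan2(d[1],d[0])))
c=ray(w,377,240,.048); print('corner near +y',c)
```

```text
[0.5188313  0.26340246 0.012     ] [0.44168174 0.25678475 0.012     ] [0.48025652 0.2600936  0.012     ] p3 [0.47573652 0.2998376  0.012     ] 0.07743286381468822
[0.52706206 0.18801599 0.012     ] [0.45235782 0.18012087 0.012     ] p3 [0.47614994 0.30330043 0.012     ]
6.032913874994264
corner near +y [0.40193054 0.33094072 0.048     ]
```

Call:
{"api": "send_rows", "payload": {
  "deltas": [
    {"dx": -2, "dy": 5, "dz": -30, "rx": 0, "ry": 0, "rz": 6},
    {"dx": -2, "dy": 5, "dz": -65, "rx": 0, "ry": 0, "rz": 12},
    {"dx": -2, "dy": 5, "dz": -95, "rx": 0, "ry": 0, "rz": 12},
    {"dx": -2, "dy": 5, "dz": -115, "rx": 0, "ry": 0, "rz": 12},
    {"dx": -2, "dy": 5, "dz": -122, "rx": 0, "ry": 0, "rz": 12}
  ]
}}

```text
clock: 19.13
tcp_pos: [0.4774, 0.2988, 0.0301]
orientation: [2.321, -2.109, -0.001]
contact_force: [0.7, 0.2, -0.9]
grip_width: 0.058
gripper_force: 32.8
```

Call:
{"api": "send_rows", "payload": {
  "deltas": [
    {"dx": 0, "dy": 0, "dz": -6, "rx": 0, "ry": 0, "rz": 0},
    {"dx": 0, "dy": 0, "dz": -12, "rx": 0, "ry": 0, "rz": 0},
    {"dx": 0, "dy": 0, "dz": -12, "rx": 0, "ry": 0, "rz": 0},
    {"dx": 0, "dy": 0, "dz": -12, "rx": 0, "ry": 0, "rz": 0}
  ]
}}

```text
clock: 19.47
tcp_pos: [0.4797, 0.3013, 0.0222]
orientation: [-2.328, 2.108, -0.001]
contact_force: [0.1, 0.2, 0.1]
grip_width: 0.0579
gripper_force: 32.8
```

Call:
{"api": "send_rows", "payload": {
  "deltas": [
    {"dx": 0, "dy": 0, "dz": -1, "rx": 0, "ry": 0, "rz": 0},
    {"dx": 0, "dy": 0, "dz": -1, "rx": 0, "ry": 0, "rz": 0},
    {"dx": 0, "dy": 0, "dz": -1, "rx": 0, "ry": 0, "rz": 0},
    {"dx": 0, "dy": 0, "dz": 20, "rx": 0, "ry": 0, "rz": 0},
    {"dx": 0, "dy": 0, "dz": 60, "rx": 0, "ry": 0, "rz": 0}
  ],
  "jaw": 74
}}

```text
clock: 19.88
tcp_pos: [0.4764, 0.2991, 0.0785]
orientation: [2.324, -2.102, -0.003]
contact_force: [0.7, 0.1, 0.6]
grip_width: 0.0742
gripper_force: 0.0
```

Call:
{"api": "send_rows", "payload": {
  "deltas": [
    {"dx": 0, "dy": 0, "dz": 40, "rx": 0, "ry": 0, "rz": 0},
    {"dx": 0, "dy": -30, "dz": 80, "rx": 0, "ry": 0, "rz": -7},
    {"dx": 0, "dy": -70, "dz": 80, "rx": 0, "ry": 0, "rz": -14},
    {"dx": 0, "dy": -110, "dz": 80, "rx": 0, "ry": 0, "rz": -21},
    {"dx": 0, "dy": -150, "dz": 80, "rx": 0, "ry": 0, "rz": -28}
  ]
}}

```text
clock: 20.3
tcp_pos: [0.4795, 0.1504, 0.163]
orientation: [-1.742, 2.61, -0.001]
contact_force: [0.9, -0.8, -1.4]
grip_width: 0.0739
gripper_force: 0.0
```

Call:
{"api": "send_rows", "payload": {
  "deltas": [
    {"dx": 0, "dy": -30, "dz": 0, "rx": 0, "ry": 0, "rz": -7},
    {"dx": 0, "dy": -60, "dz": 0, "rx": 0, "ry": 0, "rz": -14},
    {"dx": 0, "dy": -90, "dz": 0, "rx": 0, "ry": 0, "rz": -21},
    {"dx": 10, "dy": -120, "dz": 0, "rx": 0, "ry": 0, "rz": -28},
    {"dx": 20, "dy": -150, "dz": 0, "rx": 0, "ry": 0, "rz": -35}
  ]
}}

```text
clock: 20.72
tcp_pos: [0.4989, 0.0001, 0.1619]
orientation: [-0.876, 3.016, 0.001]
contact_force: [0.9, 1.0, -0.1]
grip_width: 0.0737
gripper_force: 0.0
```

Call:
{"api": "send_rows", "payload": {
  "deltas": [
    {"dx": 12, "dy": -24, "dz": 0, "rx": 0, "ry": 0, "rz": -7},
    {"dx": 24, "dy": -48, "dz": 0, "rx": 0, "ry": 0, "rz": -14},
    {"dx": 36, "dy": -72, "dz": 0, "rx": 0, "ry": 0, "rz": -21},
    {"dx": 48, "dy": -96, "dz": 0, "rx": 0, "ry": 0, "rz": -28},
    {"dx": 57, "dy": -118, "dz": 0, "rx": 0, "ry": 0, "rz": -35}
  ]
}}

```text
clock: 21.13
tcp_pos: [0.557, -0.1181, 0.1619]
orientation: [0.072, 3.139, -0.0]
contact_force: [0.4, 0.5, 0.1]
grip_width: 0.0741
gripper_force: 0.0
```

Call:
{"api": "send_rows", "payload": {
  "deltas": [
    {"dx": 0, "dy": 0, "dz": 0, "rx": 0, "ry": 0, "rz": -7},
    {"dx": 0, "dy": 0, "dz": 0, "rx": 0, "ry": 0, "rz": -14},
    {"dx": 0, "dy": 0, "dz": 0, "rx": 0, "ry": 0, "rz": -21},
    {"dx": 0, "dy": 0, "dz": 0, "rx": 0, "ry": 0, "rz": -28},
    {"dx": 0, "dy": 0, "dz": 0, "rx": 0, "ry": 0, "rz": -35}
  ]
}}

```text
clock: 21.55
tcp_pos: [0.5561, -0.1165, 0.1616]
orientation: [1.013, 2.973, 0.001]
contact_force: [-0.4, -0.4, -0.3]
grip_width: 0.0741
gripper_force: 0.0
```

Call:
{"api": "send_rows", "payload": {
  "deltas": [
    {"dx": 0, "dy": 0, "dz": -10, "rx": 0, "ry": 0, "rz": -7},
    {"dx": 0, "dy": 0, "dz": -20, "rx": 0, "ry": 0, "rz": -14},
    {"dx": 0, "dy": 0, "dz": -30, "rx": 0, "ry": 0, "rz": -21},
    {"dx": 0, "dy": 0, "dz": -40, "rx": 0, "ry": 0, "rz": -28},
    {"dx": 0, "dy": 0, "dz": -40, "rx": 0, "ry": 0, "rz": -35}
  ]
}}

```text
clock: 21.97
tcp_pos: [0.555, -0.116, 0.1199]
orientation: [-1.859, -2.53, 0.001]
contact_force: [-0.2, -0.2, -0.6]
grip_width: 0.0745
gripper_force: 0.0
```

Call:
{"api": "send_rows", "payload": {
  "deltas": [
    {"dx": 0, "dy": 0, "dz": 0, "rx": 0, "ry": 0, "rz": -5},
    {"dx": 0, "dy": 0, "dz": 0, "rx": 0, "ry": 0, "rz": -11},
    {"dx": 0, "dy": 0, "dz": 0, "rx": 0, "ry": 0, "rz": -11}
  ]
}}

```text
clock: 22.22
tcp_pos: [0.5562, -0.1162, 0.1213]
orientation: [-2.091, -2.344, -0.0]
contact_force: [-1.3, 0.3, -0.1]
grip_width: 0.074
gripper_force: 0.0
```

Run:
```python
from h import *
st(); w=cam('wrist'); dishes(w); t=cam('top'); dishes(t); caps(t); print(r.get_obs()['orientation'])
cv2.imwrite('pics/c8.png',np.hstack([cv2.resize(t['frame'][120:320,100:400],(450,300)),cv2.resize(w['frame'],(350,300))]))
```

```text
22.2167 [ 0.5562 -0.1162  0.1213] [-1.3  0.3 -0.1] [-0.42  0.54  0.69  1.95 -0.47  0.81  0.64]
wrist dish ([439.7, 74.8], 6304, [0.6566, -0.0059, 0.03])
wrist dish ([273.4, 212.5], 4326, [0.5536, -0.117, 0.03])
top dish ([264.9, 191.9], 287, [0.6597, -0.0057, 0.03])
top dish ([166.1, 249.9], 299, [0.4824, 0.3, 0.03])
top ([385.8, 241.9], 66, [0.5017, -0.3669, 0.072])
top ([367.0, 244.6], 65, [0.4943, -0.3105, 0.072])
top ([349.8, 246.4], 67, [0.4895, -0.2593, 0.072])
[2.08328225e+00 2.35132850e+00 2.77891671e-04]
```

View pics/c8.png

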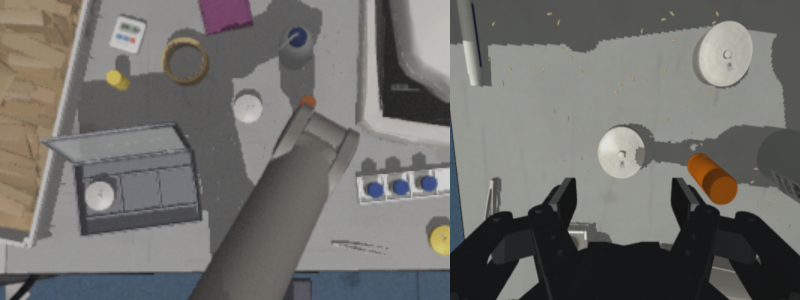

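The dish sits in pocket 3 in the left half, and all three vials are in the tray. In the right half dish 2 is centred between the jaws. I'll pick it for pocket 2.

Call:
{"api": "send_rows", "payload": {
  "deltas": [
    {"dx": -1, "dy": 0, "dz": -35, "rx": 0, "ry": 0, "rz": 0},
    {"dx": -1, "dy": 0, "dz": -70, "rx": 0, "ry": 0, "rz": 0},
    {"dx": -1, "dy": 0, "dz": -95, "rx": 0, "ry": 0, "rz": 0},
    {"dx": -1, "dy": 0, "dz": -106, "rx": 0, "ry": 0, "rz": 0},
    {"dx": -1, "dy": 0, "dz": -106, "rx": 0, "ry": 0, "rz": 0}
  ]
}}

```text
clock: 22.73
tcp_pos: [0.5535, -0.1163, 0.0134]
orientation: [-2.083, -2.347, 0.003]
contact_force: [0.6, 0.2, 0.1]
grip_width: 0.0741
gripper_force: 0.0
```

Call:
{"api": "send_rows", "payload": {
  "deltas": [
    {"dx": 0, "dy": 0, "dz": 0, "rx": 0, "ry": 0, "rz": 0},
    {"dx": 0, "dy": 0, "dz": 0, "rx": 0, "ry": 0, "rz": 0},
    {"dx": 0, "dy": 0, "dz": 0, "rx": 0, "ry": 0, "rz": 0},
    {"dx": 0, "dy": 0, "dz": 0, "rx": 0, "ry": 0, "rz": 0},
    {"dx": 0, "dy": 0, "dz": 0, "rx": 0, "ry": 0, "rz": 0}
  ],
  "jaw": 45
}}

```text
clock: 23.15
tcp_pos: [0.5562, -0.1168, 0.0167]
orientation: [2.086, 2.347, 0.003]
contact_force: [-0.8, -0.5, 7.0]
grip_width: 0.0577
gripper_force: 32.6
```

Call:
{"api": "send_rows", "payload": {
  "deltas": [
    {"dx": 0, "dy": 0, "dz": 30, "rx": 0, "ry": 0, "rz": 0},
    {"dx": 0, "dy": 0, "dz": 70, "rx": 0, "ry": 0, "rz": 0},
    {"dx": -15, "dy": 30, "dz": 100, "rx": 0, "ry": 0, "rz": 0},
    {"dx": -30, "dy": 65, "dz": 110, "rx": 0, "ry": 0, "rz": 0},
    {"dx": -45, "dy": 100, "dz": 120, "rx": 0, "ry": 0, "rz": 0}
  ]
}}

```text
clock: 23.57
tcp_pos: [0.5104, -0.0162, 0.1373]
orientation: [2.089, 2.344, 0.004]
contact_force: [0.9, 0.1, -0.1]
grip_width: 0.0576
gripper_force: 32.7
```

Call:
{"api": "send_rows", "payload": {
  "deltas": [
    {"dx": -8, "dy": 36, "dz": 0, "rx": 0, "ry": 0, "rz": 0},
    {"dx": -16, "dy": 72, "dz": 0, "rx": 0, "ry": 0, "rz": 0},
    {"dx": -21, "dy": 110, "dz": 0, "rx": 0, "ry": 0, "rz": 0},
    {"dx": -21, "dy": 150, "dz": 0, "rx": 0, "ry": 0, "rz": 0},
    {"dx": -21, "dy": 186, "dz": 0, "rx": 0, "ry": 0, "rz": 0}
  ]
}}

```text
clock: 23.98
tcp_pos: [0.4883, 0.1722, 0.1359]
orientation: [-2.086, -2.349, -0.002]
contact_force: [1.1, 0.4, -0.9]
grip_width: 0.0579
gripper_force: 32.7
```

Call:
{"api": "send_rows", "payload": {
  "deltas": [
    {"dx": 0, "dy": 30, "dz": 0, "rx": 0, "ry": 0, "rz": 0},
    {"dx": 0, "dy": 51, "dz": 0, "rx": 0, "ry": 0, "rz": 0},
    {"dx": 0, "dy": 51, "dz": -25, "rx": 0, "ry": 0, "rz": 0},
    {"dx": 0, "dy": 51, "dz": -45, "rx": 0, "ry": 0, "rz": 0},
    {"dx": 0, "dy": 51, "dz": -45, "rx": 0, "ry": 0, "rz": 0}
  ]
}}

```text
clock: 24.4
tcp_pos: [0.4867, 0.2205, 0.0877]
orientation: [-2.084, -2.349, 0.007]
contact_force: [-0.1, -0.5, 0.1]
grip_width: 0.0579
gripper_force: 32.7
```

Run:
```python
from h import *
st(); t=cam('top'); dishes(t); w=cam('wrist'); cv2.imwrite('pics/c9.png',w['frame'])
```

```text
24.4 [0.4867 0.2205 0.0877] [-0.1 -0.5  0.1] [-1.05  0.54  0.66  2.05 -0.5   0.72  0.05]
top dish ([264.9, 192.0], 287, [0.6595, -0.0056, 0.03])
```

View pics/c9.png

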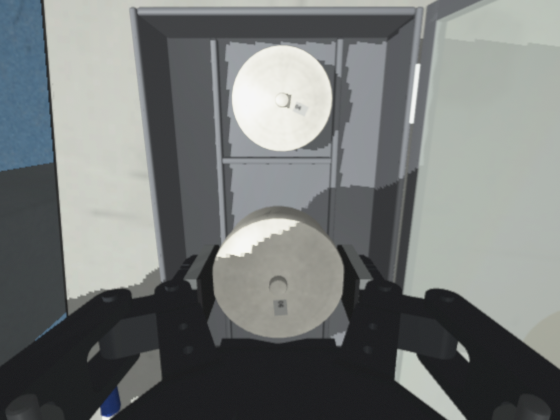

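Dish 3 is centred in pocket 3 at (282,98). The rib between pockets 2 and 3 runs from (222,160) to (333,160).

Run:
```python
from h import *
w=cam('wrist'); e=np.array([-.113,.9936,0]); a,b=ray(w,221,159,.012),ray(w,333,160,.012); print(a,b,'p2',(a+b)/2-.04*e,'d3',ray(w,282,99,.034)); st()
```

```text
[0.44537224 0.25721197 0.012     ] [0.52288863 0.26551634 0.012     ] p2 [0.48865043 0.22162015 0.012     ] d3 [0.48273811 0.29956472 0.034     ]
24.55 [0.4895 0.2201 0.0912] [1.3 0.2 0.1] [-1.05  0.54  0.67  2.04 -0.5   0.72  0.05]
```

Call:
{"api": "send_rows", "payload": {
  "deltas": [
    {"dx": 0, "dy": 1, "dz": -30, "rx": 0, "ry": 0, "rz": 0},
    {"dx": 0, "dy": 1, "dz": -58, "rx": 0, "ry": 0, "rz": 0},
    {"dx": 0, "dy": 1, "dz": -65, "rx": 0, "ry": 0, "rz": 0},
    {"dx": 0, "dy": 1, "dz": -70, "rx": 0, "ry": 0, "rz": 0},
    {"dx": 0, "dy": 1, "dz": -70, "rx": 0, "ry": 0, "rz": 0}
  ]
}}

```text
clock: 24.97
tcp_pos: [0.4895, 0.221, 0.0212]
orientation: [-2.088, -2.347, -0.0]
contact_force: [-0.8, -0.5, -1.2]
grip_width: 0.0578
gripper_force: 32.9
```

Call:
{"api": "send_rows", "payload": {
  "deltas": [
    {"dx": 0, "dy": 0, "dz": 0, "rx": 0, "ry": 0, "rz": 0},
    {"dx": 0, "dy": 0, "dz": 0, "rx": 0, "ry": 0, "rz": 0},
    {"dx": 0, "dy": 0, "dz": 0, "rx": 0, "ry": 0, "rz": 0},
    {"dx": 0, "dy": 0, "dz": 20, "rx": 0, "ry": 0, "rz": 0},
    {"dx": 0, "dy": 0, "dz": 60, "rx": 0, "ry": 0, "rz": 0}
  ],
  "jaw": 74
}}

```text
clock: 25.38
tcp_pos: [0.4867, 0.2205, 0.0785]
orientation: [-2.086, -2.347, 0.01]
contact_force: [-0.5, 0.4, 0.4]
grip_width: 0.0739
gripper_force: 0.0
```

Call:
{"api": "send_rows", "payload": {
  "deltas": [
    {"dx": 0, "dy": 0, "dz": 40, "rx": 0, "ry": 0, "rz": 0},
    {"dx": 0, "dy": -35, "dz": 60, "rx": 0, "ry": 0, "rz": 0},
    {"dx": 0, "dy": -75, "dz": 60, "rx": 0, "ry": 0, "rz": 0},
    {"dx": 0, "dy": -115, "dz": 60, "rx": 0, "ry": 0, "rz": 0},
    {"dx": 0, "dy": -155, "dz": 60, "rx": 0, "ry": 0, "rz": 0}
  ]
}}

```text
clock: 25.8
tcp_pos: [0.4893, 0.0653, 0.1415]
orientation: [2.085, 2.349, 0.004]
contact_force: [1.2, -0.8, -0.7]
grip_width: 0.0739
gripper_force: 0.0
```

Call:
{"api": "send_rows", "payload": {
  "deltas": [
    {"dx": 30, "dy": -20, "dz": 0, "rx": 0, "ry": 0, "rz": 0},
    {"dx": 65, "dy": -35, "dz": 0, "rx": 0, "ry": 0, "rz": 0},
    {"dx": 100, "dy": -50, "dz": 0, "rx": 0, "ry": 0, "rz": 0},
    {"dx": 138, "dy": -65, "dz": 0, "rx": 0, "ry": 0, "rz": 0},
    {"dx": 170, "dy": -71, "dz": -10, "rx": 0, "ry": 0, "rz": 0}
  ]
}}

```text
clock: 26.22
tcp_pos: [0.6625, -0.0079, 0.1329]
orientation: [2.088, 2.342, 0.004]
contact_force: [1.2, -0.1, 1.5]
grip_width: 0.0738
gripper_force: 0.0
```

Run:
```python
from h import *
st(); w=cam('wrist'); P=cloud(w); dishes(w); t=cam('top'); dishes(t); caps(t)
```

```text
26.2167 [ 0.6625 -0.0079  0.1329] [ 1.2 -0.1  1.5] [-0.55  0.66  0.69  1.72 -0.5   0.94  0.45]
wrist dish ([271.3, 202.8], 4033, [0.6581, -0.0043, 0.03])
wrist dish ([250.7, 327.9], 109, [0.6522, -0.1236, 0.03])
top dish ([166.1, 249.9], 298, [0.4824, 0.3001, 0.03])
top ([385.8, 242.0], 63, [0.5015, -0.3666, 0.072])
top ([366.9, 244.7], 65, [0.4941, -0.3104, 0.072])
top ([349.9, 246.4], 66, [0.4894, -0.2597, 0.072])
```

Call:
{"api": "send_rows", "payload": {
  "deltas": [
    {"dx": 0, "dy": 0, "dz": -35, "rx": 0, "ry": 0, "rz": 0},
    {"dx": 0, "dy": 0, "dz": -72, "rx": 0, "ry": 0, "rz": 0},
    {"dx": 0, "dy": 0, "dz": -102, "rx": 0, "ry": 0, "rz": 0},
    {"dx": 0, "dy": 0, "dz": -115, "rx": 0, "ry": 0, "rz": 0},
    {"dx": 0, "dy": 0, "dz": -115, "rx": 0, "ry": 0, "rz": 0}
  ]
}}

```text
clock: 26.73
tcp_pos: [0.6564, -0.004, 0.0127]
orientation: [-2.084, -2.345, 0.006]
contact_force: [-0.5, 0.0, 1.0]
grip_width: 0.0741
gripper_force: 0.0
```

Call:
{"api": "send_rows", "payload": {
  "deltas": [
    {"dx": 0, "dy": 0, "dz": 0, "rx": 0, "ry": 0, "rz": 0},
    {"dx": 0, "dy": 0, "dz": 0, "rx": 0, "ry": 0, "rz": 0},
    {"dx": 0, "dy": 0, "dz": 0, "rx": 0, "ry": 0, "rz": 0},
    {"dx": 0, "dy": 0, "dz": 0, "rx": 0, "ry": 0, "rz": 0},
    {"dx": 0, "dy": 0, "dz": 0, "rx": 0, "ry": 0, "rz": 0}
  ],
  "jaw": 45
}}

```text
clock: 27.15
tcp_pos: [0.6605, -0.0046, 0.0174]
orientation: [2.086, 2.346, 0.004]
contact_force: [-1.5, 0.3, 7.6]
grip_width: 0.0565
gripper_force: 32.4
```

Call:
{"api": "send_rows", "payload": {
  "deltas": [
    {"dx": 0, "dy": 0, "dz": 30, "rx": 0, "ry": 0, "rz": 0},
    {"dx": 0, "dy": 0, "dz": 70, "rx": 0, "ry": 0, "rz": 0},
    {"dx": -30, "dy": 0, "dz": 95, "rx": 0, "ry": 0, "rz": 0},
    {"dx": -68, "dy": 0, "dz": 110, "rx": 0, "ry": 0, "rz": 0},
    {"dx": -105, "dy": 0, "dz": 120, "rx": 0, "ry": 0, "rz": 0}
  ]
}}

```text
clock: 27.57
tcp_pos: [0.5543, -0.0049, 0.1377]
orientation: [2.086, 2.346, 0.005]
contact_force: [-0.3, -0.4, 1.1]
grip_width: 0.0566
gripper_force: 32.4
```

Call:
{"api": "send_rows", "payload": {
  "deltas": [
    {"dx": -30, "dy": 10, "dz": 0, "rx": 0, "ry": 0, "rz": 0},
    {"dx": -50, "dy": 40, "dz": 0, "rx": 0, "ry": 0, "rz": 0},
    {"dx": -56, "dy": 80, "dz": 0, "rx": 0, "ry": 0, "rz": 0},
    {"dx": -56, "dy": 115, "dz": 0, "rx": 0, "ry": 0, "rz": 0},
    {"dx": -56, "dy": 147, "dz": 0, "rx": 0, "ry": 0, "rz": 0}
  ]
}}

```text
clock: 27.98
tcp_pos: [0.4974, 0.1448, 0.1362]
orientation: [-2.086, -2.348, -0.003]
contact_force: [1.8, 0.1, 0.6]
grip_width: 0.0566
gripper_force: 32.4
```

Call:
{"api": "send_rows", "payload": {
  "deltas": [
    {"dx": 0, "dy": 0, "dz": 0, "rx": 0, "ry": 0, "rz": 0},
    {"dx": 0, "dy": 0, "dz": -25, "rx": 0, "ry": 0, "rz": 0},
    {"dx": 0, "dy": 0, "dz": -45, "rx": 0, "ry": 0, "rz": 0},
    {"dx": 0, "dy": 0, "dz": -45, "rx": 0, "ry": 0, "rz": 0}
  ]
}}

```text
clock: 28.32
tcp_pos: [0.4961, 0.1422, 0.0882]
orientation: [-2.085, -2.347, 0.006]
contact_force: [-0.3, -0.3, -0.6]
grip_width: 0.0563
gripper_force: 32.4
```

Run:
```python
from h import *
st(); t=cam('top'); dishes(t); w=cam('wrist'); dishes(w); cv2.imwrite('pics/c10.png',w['frame'])
```

```text
28.3167 [0.4961 0.1422 0.0882] [-0.3 -0.3 -0.6] [-0.93  0.52  0.68  2.09 -0.51  0.7   0.21]
wrist dish ([280.6, 4.0], 455, [0.4841, 0.2713, 0.03])
wrist dish ([401.3, 50.9], 1425, [0.5561, 0.2557, 0.03])
wrist dish ([281.7, 100.4], 8169, [0.4907, 0.2209, 0.03])
```

View pics/c10.png

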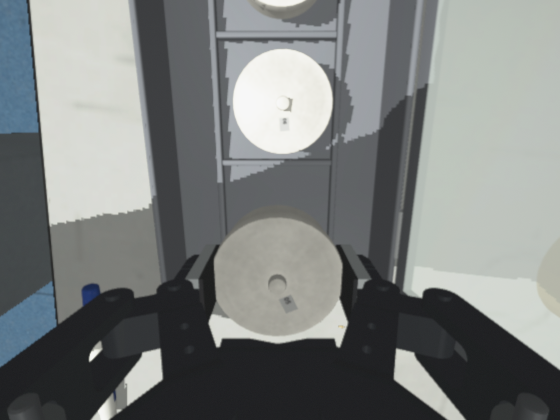

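Dish 2 sits in pocket 2 at (283,102), and the third dish hangs above pocket 1. I'll lower and release it.

Call:
{"api": "send_rows", "payload": {
  "deltas": [
    {"dx": 0, "dy": 0, "dz": -30, "rx": 0, "ry": 0, "rz": 0},
    {"dx": 0, "dy": 0, "dz": -58, "rx": 0, "ry": 0, "rz": 0},
    {"dx": 0, "dy": 0, "dz": -65, "rx": 0, "ry": 0, "rz": 0},
    {"dx": 0, "dy": 0, "dz": -70, "rx": 0, "ry": 0, "rz": 0},
    {"dx": 0, "dy": 0, "dz": -70, "rx": 0, "ry": 0, "rz": 0}
  ]
}}

```text
clock: 28.83
tcp_pos: [0.4987, 0.1421, 0.0214]
orientation: [-2.089, -2.347, -0.001]
contact_force: [-0.4, 0.2, 0.2]
grip_width: 0.0564
gripper_force: 32.6
```

Call:
{"api": "send_rows", "payload": {
  "deltas": [
    {"dx": 0, "dy": 0, "dz": 0, "rx": 0, "ry": 0, "rz": 0},
    {"dx": 0, "dy": 0, "dz": 0, "rx": 0, "ry": 0, "rz": 0},
    {"dx": 0, "dy": 0, "dz": 0, "rx": 0, "ry": 0, "rz": 0},
    {"dx": 0, "dy": 0, "dz": 20, "rx": 0, "ry": 0, "rz": 0},
    {"dx": 0, "dy": 0, "dz": 60, "rx": 0, "ry": 0, "rz": 0}
  ],
  "jaw": 74
}}

```text
clock: 29.25
tcp_pos: [0.4957, 0.1418, 0.0786]
orientation: [-2.086, -2.346, 0.009]
contact_force: [0.5, 0.5, 0.3]
grip_width: 0.0739
gripper_force: 0.0
```

Call:
{"api": "send_rows", "payload": {
  "deltas": [
    {"dx": 0, "dy": 0, "dz": 40, "rx": 0, "ry": 0, "rz": 0},
    {"dx": 0, "dy": -35, "dz": 80, "rx": 0, "ry": 0, "rz": 0},
    {"dx": 0, "dy": -75, "dz": 100, "rx": 0, "ry": 0, "rz": 0},
    {"dx": 0, "dy": -115, "dz": 100, "rx": 0, "ry": 0, "rz": 0},
    {"dx": 0, "dy": -145, "dz": 100, "rx": 0, "ry": 0, "rz": 0}
  ]
}}

```text
clock: 29.67
tcp_pos: [0.4993, -0.0036, 0.1829]
orientation: [2.084, 2.348, 0.007]
contact_force: [1.0, -0.2, 0.1]
grip_width: 0.0743
gripper_force: 0.0
```

Run:
```python
from h import *
st(); t=cam('top'); dishes(t); caps(t); w=cam('wrist'); dishes(w); s=cam('scene')
cv2.imwrite('pics/c11.png',np.hstack([cv2.resize(s['frame'][110:360,150:400],(400,400)),cv2.resize(t['frame'][150:300,110:260],(400,400))]))
Q=cloud(t); m=(Q[...,1]>.14)&(Q[...,1]<.32)&(Q[...,0]>.56)&(Q[...,0]<.65)&(Q[...,2]>.08)&(Q[...,2]<.22); q=Q[m]
xb=(q[:,0]-.5655)*.9936+(q[:,1]-.2275)*.113; print('cover ang',len(q),np.percentile(np.arctan2(q[:,2]-.048,-xb),[10,50,90]))
```

```text
29.6667 [ 0.4993 -0.0036  0.1829] [ 1.  -0.2  0.1] [-0.81  0.34  0.85  2.07 -0.34  0.86  0.36]
top dish ([217.0, 243.4], 279, [0.501, 0.1432, 0.03])
top dish ([192.1, 246.4], 296, [0.4927, 0.2201, 0.03])
top dish ([166.2, 249.9], 299, [0.4824, 0.2999, 0.03])
top ([385.7, 242.0], 65, [0.5014, -0.3664, 0.072])
top ([367.0, 244.7], 65, [0.494, -0.3105, 0.072])
top ([350.0, 246.3], 65, [0.4896, -0.2597, 0.072])
wrist dish ([296.8, 23.9], 3310, [0.4999, 0.1343, 0.03])
cover ang 1057 [1.75147638 1.77560082 1.79090346]
```

View pics/c11.png

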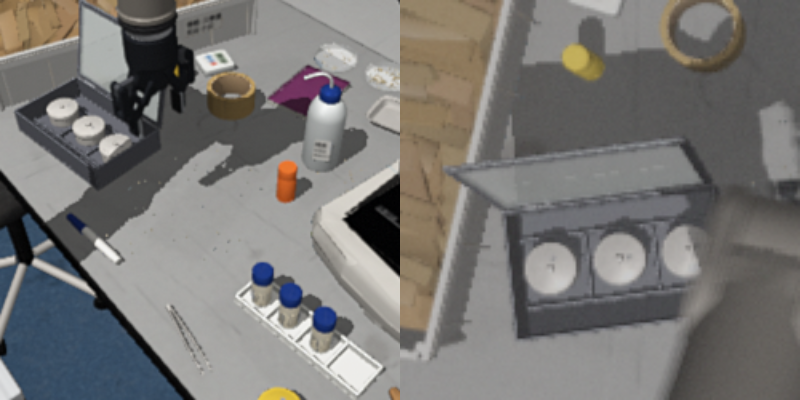

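All three vials stand in the tray (cells 2–4) and all three dishes in their pockets, and the cover is at about 1.78 rad. I'll go round behind the cover with closed fingers.

Call:
{"api": "send_rows", "payload": {
  "deltas": [
    {"dx": 35, "dy": 0, "dz": 10, "rx": 0, "ry": 0, "rz": 0},
    {"dx": 75, "dy": 0, "dz": 20, "rx": 0, "ry": 0, "rz": 0},
    {"dx": 115, "dy": 0, "dz": 20, "rx": 0, "ry": 0, "rz": 0},
    {"dx": 150, "dy": 0, "dz": 20, "rx": 0, "ry": 0, "rz": 0},
    {"dx": 165, "dy": 15, "dz": 20, "rx": 0, "ry": 0, "rz": 0}
  ],
  "jaw": 0
}}

```text
clock: 30.23
tcp_pos: [0.6668, 0.0112, 0.2005]
orientation: [2.087, 2.344, 0.0]
contact_force: [-0.4, -0.9, 1.0]
grip_width: 0.0133
gripper_force: 0.0
```

Call:
{"api": "send_rows", "payload": {
  "deltas": [
    {"dx": 0, "dy": 40, "dz": 0, "rx": 0, "ry": 0, "rz": 0},
    {"dx": 0, "dy": 80, "dz": 0, "rx": 0, "ry": 0, "rz": 0},
    {"dx": 0, "dy": 120, "dz": 0, "rx": 0, "ry": 0, "rz": 0},
    {"dx": 0, "dy": 160, "dz": -5, "rx": 0, "ry": 0, "rz": 0},
    {"dx": 0, "dy": 200, "dz": -12, "rx": 0, "ry": 0, "rz": 0}
  ]
}}

```text
clock: 30.65
tcp_pos: [0.6625, 0.2164, 0.1885]
orientation: [-2.085, -2.349, -0.002]
contact_force: [0.8, -0.2, 0.3]
grip_width: -0.0003
gripper_force: 0.0
```

Run:
```python
from h import *
st(); s=cam('scene'); t=cam('top'); dishes(t);dishes(s)
H=np.array([.5678,.2076]); ex=np.array([.9936,.113])
for th in (1.775,1.57,1.4,1.2,1.0,.8,.6,.4,.2,.1,0): 
    x=-.13*np.cos(th)+.006*np.sin(th)+.0145; z=.048+.13*np.sin(th)+.006*np.cos(th)+.011; print(th,(H+x*ex).round(4),round(z,4))
cv2.imwrite('pics/c12.png',np.hstack([cv2.resize(s['frame'][110:260,150:300],(400,400)),cv2.resize(t['frame'][150:300,110:260],(400,400))]))
```

```text
30.65 [0.6625 0.2164 0.1885] [ 0.8 -0.2  0.3] [-0.88  0.67  0.75  1.58 -0.5   1.09  0.11]
top dish ([217.5, 243.5], 297, [0.5008, 0.1416, 0.03])
top dish ([192.1, 246.5], 299, [0.4923, 0.2202, 0.03])
top dish ([166.2, 249.9], 301, [0.4824, 0.2998, 0.03])
scene dish ([188.3, 178.2], 212, [0.4775, 0.2999, 0.03])
scene dish ([204.5, 189.2], 223, [0.488, 0.2212, 0.03])
scene dish ([221.3, 200.3], 177, [0.4989, 0.1461, 0.03])
1.775 [0.6142 0.2129] 0.1851
1.57 [0.5881 0.2099] 0.189
1.4 [0.5661 0.2074] 0.1881
1.2 [0.541  0.2045] 0.1823
1.0 [0.5174 0.2019] 0.1716
0.8 [0.4965 0.1995] 0.1564
0.6 [0.479  0.1975] 0.1374
0.4 [0.4656 0.196 ] 0.1152
0.2 [0.4568 0.195 ] 0.0907
0.1 [0.4543 0.1947] 0.0779
0 [0.453  0.1945] 0.065
```

View pics/c12.png

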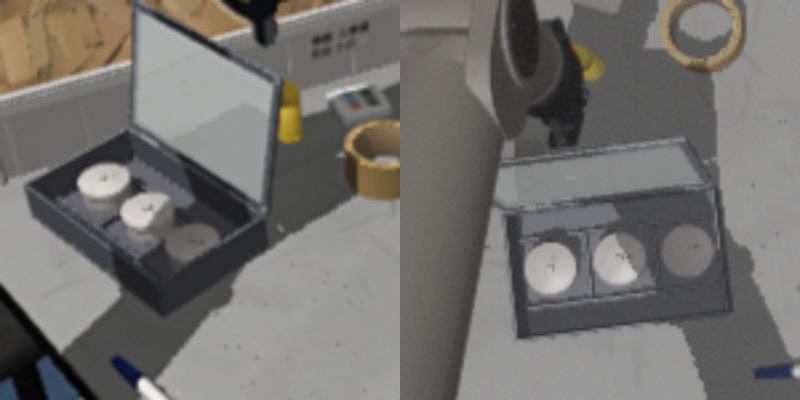

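The gripper is behind the cover near (265,20) in the left half, and the three dishes are in place. I'll swing the cover shut along its arc.

Call:
{"api": "send_rows", "payload": {
  "deltas": [
    {"dx": -40, "dy": 1, "dz": 0, "rx": 0, "ry": 0, "rz": 0},
    {"dx": -65, "dy": 0, "dz": 1, "rx": 0, "ry": 0, "rz": 0},
    {"dx": -90, "dy": -3, "dz": 1, "rx": 0, "ry": 0, "rz": 0},
    {"dx": -118, "dy": -6, "dz": -4, "rx": 0, "ry": 0, "rz": 0},
    {"dx": -146, "dy": -9, "dz": -15, "rx": 0, "ry": 0, "rz": 0}
  ]
}}

```text
clock: 31.17
tcp_pos: [0.5167, 0.2049, 0.1742]
orientation: [2.085, 2.349, 0.005]
contact_force: [1.9, 0.1, -0.8]
grip_width: -0.0004
gripper_force: 0.6
```

Call:
{"api": "send_rows", "payload": {
  "deltas": [
    {"dx": -12, "dy": -1, "dz": -8, "rx": 0, "ry": 0, "rz": 0},
    {"dx": -21, "dy": -2, "dz": -16, "rx": 0, "ry": 0, "rz": 0},
    {"dx": -31, "dy": -3, "dz": -26, "rx": 0, "ry": 0, "rz": 0},
    {"dx": -38, "dy": -4, "dz": -35, "rx": 0, "ry": 0, "rz": 0},
    {"dx": -46, "dy": -5, "dz": -46, "rx": 0, "ry": 0, "rz": 0}
  ]
}}

```text
clock: 31.58
tcp_pos: [0.4706, 0.1996, 0.1271]
orientation: [-2.085, -2.349, -0.002]
contact_force: [0.2, 0.9, -0.0]
grip_width: 0.0001
gripper_force: 0.3
```

Call:
{"api": "send_rows", "payload": {
  "deltas": [
    {"dx": -6, "dy": 0, "dz": -11, "rx": 0, "ry": 0, "rz": 0},
    {"dx": -11, "dy": -1, "dz": -23, "rx": 0, "ry": 0, "rz": 0},
    {"dx": -14, "dy": -1, "dz": -35, "rx": 0, "ry": 0, "rz": 0},
    {"dx": -16, "dy": -1, "dz": -46, "rx": 0, "ry": 0, "rz": 0},
    {"dx": -17, "dy": -1, "dz": -54, "rx": 0, "ry": 0, "rz": 0}
  ]
}}

```text
clock: 32.0
tcp_pos: [0.4533, 0.1979, 0.0722]
orientation: [-2.086, -2.348, 0.002]
contact_force: [0.4, 0.9, 0.4]
grip_width: -0.0003
gripper_force: 0.2
```

Run:
```python
from h import *
st(); t=cam('top'); s=cam('scene')
cv2.imwrite('pics/c13.png',np.hstack([cv2.resize(s['frame'][110:260,150:300],(400,400)),cv2.resize(t['frame'][150:300,110:260],(400,400))]))
```

```text
32.0 [0.4533 0.1979 0.0722] [0.4 0.9 0.4] [-1.08  0.53  0.68  2.15 -0.56  0.65  0.12]
```

View pics/c13.png

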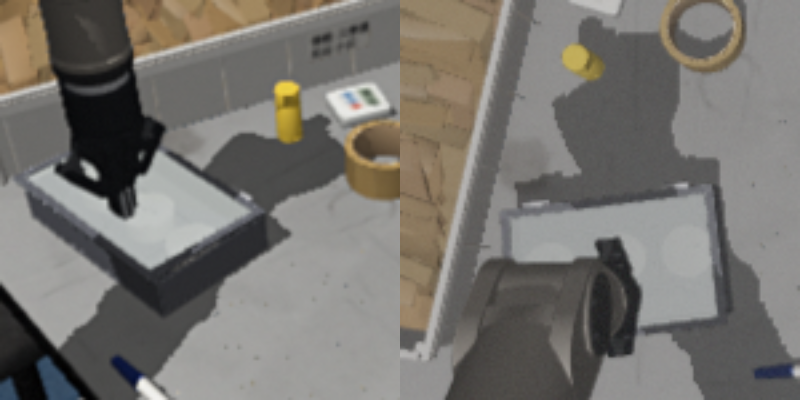

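Nearly shut, with the dishes visible through the clear panel. I'll press down gently until contact force shows.

Call:
{"api": "send_rows", "payload": {
  "deltas": [
    {"dx": 0, "dy": 0, "dz": -3, "rx": 0, "ry": 0, "rz": 0},
    {"dx": 0, "dy": 0, "dz": -6, "rx": 0, "ry": 0, "rz": 0},
    {"dx": 0, "dy": 0, "dz": -9, "rx": 0, "ry": 0, "rz": 0},
    {"dx": 0, "dy": 0, "dz": -9, "rx": 0, "ry": 0, "rz": 0}
  ]
}}

```text
clock: 32.43
tcp_pos: [0.4542, 0.1975, 0.0641]
orientation: [2.087, 2.348, 0.0]
contact_force: [-0.1, -0.2, -0.5]
grip_width: -0.0002
gripper_force: 0.0
```

Call:
{"api": "send_rows", "payload": {
  "deltas": [
    {"dx": 0, "dy": 0, "dz": -2, "rx": 0, "ry": 0, "rz": 0},
    {"dx": 0, "dy": 0, "dz": -4, "rx": 0, "ry": 0, "rz": 0},
    {"dx": 0, "dy": 0, "dz": -4, "rx": 0, "ry": 0, "rz": 0}
  ]
}}

```text
clock: 32.68
tcp_pos: [0.4545, 0.1975, 0.0632]
orientation: [-2.087, -2.344, -0.003]
contact_force: [-11.4, -2.5, 42.9]
grip_width: 0.0002
gripper_force: 21.6
```

The cover is seated. I'll retreat upward and check.

Call:
{"api": "send_rows", "payload": {
  "deltas": [
    {"dx": 0, "dy": 0, "dz": 10, "rx": 0, "ry": 0, "rz": 0},
    {"dx": 0, "dy": 0, "dz": 45, "rx": 0, "ry": 0, "rz": 0},
    {"dx": 0, "dy": 0, "dz": 85, "rx": 0, "ry": 0, "rz": 0},
    {"dx": 0, "dy": -30, "dz": 120, "rx": 0, "ry": 0, "rz": 0},
    {"dx": 0, "dy": -65, "dz": 130, "rx": 0, "ry": 0, "rz": 0}
  ]
}}

```text
clock: 33.1
tcp_pos: [0.4566, 0.135, 0.1939]
orientation: [2.08, 2.352, 0.01]
contact_force: [1.5, -1.1, 0.2]
grip_width: 0.0002
gripper_force: 0.0
```

Call:
{"api": "send_rows", "payload": {
  "deltas": [
    {"dx": 5, "dy": -40, "dz": 0, "rx": 0, "ry": 0, "rz": 0},
    {"dx": 10, "dy": -80, "dz": 0, "rx": 0, "ry": 0, "rz": 0},
    {"dx": 20, "dy": -120, "dz": 0, "rx": 0, "ry": 0, "rz": 0},
    {"dx": 30, "dy": -160, "dz": 0, "rx": 0, "ry": 0, "rz": 0},
    {"dx": 30, "dy": -160, "dz": 0, "rx": 0, "ry": 0, "rz": 0}
  ]
}}

```text
clock: 33.52
tcp_pos: [0.4851, -0.037, 0.1917]
orientation: [2.099, 2.331, 0.001]
contact_force: [-0.7, -0.2, 0.5]
grip_width: -0.0001
gripper_force: 0.0
```

Run:
```python
from h import *
st(); t=cam('top'); s=cam('scene'); caps(t)
P=cloud(t); e=[.9936,.113]; xb=(P[...,0]-.5655)*e[0]+(P[...,1]-.2275)*e[1]; yb=-(P[...,0]-.5655)*e[1]+(P[...,1]-.2275)*e[0]
m=(xb<-.152)&(xb>-.158)&(abs(yb)<.1); print('edge z',np.nanmedian(P[m][:,2])); m=(abs(xb+.01)<.006)&(abs(yb)<.1); print('hinge side z',np.nanmedian(P[m][:,2]))
g=cv2.convertScaleAbs(t['frame'][210:290,140:240],alpha=1)
cv2.imwrite('pics/c14.png',np.hstack([cv2.resize(s['frame'][110:360,150:400],(400,400)),cv2.resize(g,(400,400))]))
```

```text
33.5167 [ 0.4851 -0.037   0.1917] [-0.7 -0.2  0.5] [-0.82  0.32  0.93  2.09 -0.33  0.87  0.41]
top ([385.8, 241.9], 65, [0.5017, -0.3667, 0.072])
top ([367.0, 244.7], 66, [0.4939, -0.3107, 0.072])
top ([350.0, 246.3], 63, [0.4897, -0.2599, 0.072])
edge z 0.05419665187787359
hinge side z 0.05385956555165694
```

View pics/c14.png

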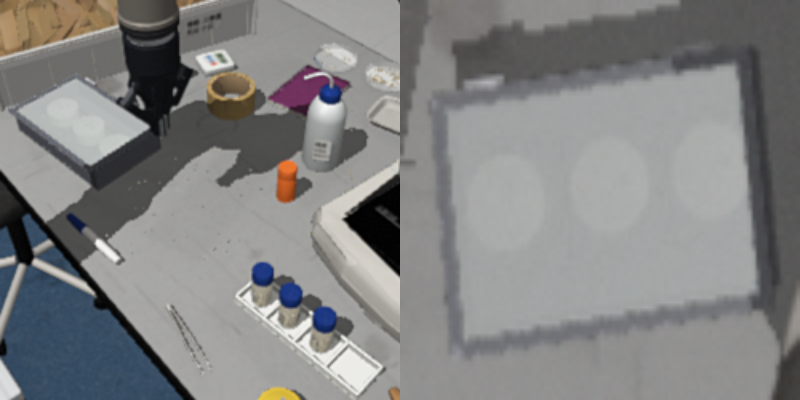

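The cover is level and shut, the three dishes show evenly spaced through it, and the vials stand in the tray.

```bash
python3 -c "
from bench import r
print(r.hand_in())"
```

```text
the job is handed in; nothing more can be done
None
```

The job is handed in, with no verdict shown: the final camera check had three vials in tray cells 2–4, three dishes in the box pockets, the cover shut level and the bystanders unmoved, but I viewed 18 pictures instead of the allowed 14.

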